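# Load a case pan and send it through the one-way gate

## Task

Clear the lane by standing the red-lidded jar upright on the cork mat, and lay every part of the case lying loose around the lane (purple silicone key, metal framework, red wax blocks; three or four in all, not the odds and ends farther off to the right) flat and right way up on the floor of the white pan, so that nothing stands above its rim. When all are in, raise your hand, then check by drawing your fingertips low over the open pan once, from its red-handle end to the other end. Then slide the pan, without lifting it, through the yellow sprung flaps of the lane until you feel it meet the stop bar, let go so that the flaps spring shut behind it, and leave the tape and the plaster model alone.

Things in the scene. Friction and masses are not known exactly. Their poses are not given: they have to be found in the camera images.
- pan: White open case pan, loose, about 0.35 kg, in front of the gate. Origin under the middle of its tray; x points ahead, away from its handle, towards the gate. Tray 154 (x) by 144 (y) by 24 mm high, inside 146 by 136 mm, walls and floor 4 mm, so the rim is 20 mm above the floor. It holds four parts in one layer, two by two, long sides along x, centres at x = +-36, y = +-31 mm.
- pan_handle (a point): Middle of the red handle bar behind the pan (x = -110 mm in the pan's frame, 26 mm high): an upright bar 10 mm thick (pan x), 60 mm long (pan y), from 19 to 33 mm high, 28 mm clear of the tray; can be pinched from above. It does not count as standing above the rim. Axes as the pan's.
- pan_rim (a point): Middle of the pan's open top, level with the rim; axes as the pan's. Low sweep: fingertips less than 20 mm above the rim, hand within 50 mm of the pan's centre line, from over the rear quarter (x below -50 mm) past the middle to over the front quarter (x above +50 mm).
- lane: Fixed aluminium lane, open on top, no floor (the pan slides on the bench). Origin on the bench in the middle of the gate; x along the lane, the way the pan must go, y to its left. Walls 40 mm high, 170 mm apart inside, from x = -20 to 315 mm; hinge posts 56 mm high at x = 0; wings 30 mm high splay out before the gate to x = -62 mm.
- gate (a point): Middle of the gate, 29 mm above the bench, where the two shut yellow flaps meet; axes as the lane's.
- flap_left (a joint): Left yellow flap: upright hinge at lane y = +85 mm, 82 mm long, 8 to 50 mm high, 5 mm thick. 0 = shut across the lane, grows as it swings into the lane (+x), 1.57 = along the wall; opens that way only. A light spring (0.01 N m shut, 0.06 open) shuts it once nothing is in its way: the back of the pan's handle must be some 65 mm past the gate.
- flap_right (a joint): Right yellow flap, the mirror image of the left, hinge at lane y = -85 mm; same values.
- stop_bar: Fixed dark steel stop bar across the lane, 26 mm high. Origin on the bench in the middle of the face that meets the pan's front wall; x along the lane as for the lane. The face stands 272 to 300 mm past the gate, differently each time. The pan is home when its origin is 77 mm before this face.
- silicone_key: Purple curved silicone key, 37 (x) by 66 (y) by 15 mm, origin under its middle; grasp across x.
- framework: Silvery horseshoe denture framework, 32 (x) by 59 (y) by 15 mm, origin under its middle; solid to the touch; grasp across x.
- wax_1: Red wax block, 32 (x) by 68 (y) by 11 mm, origin under its middle; grasp across x.
- wax_2: Second red wax block, the same size.
- tape: Roll of masking tape lying flat, 96 mm across, 25 mm high: leave alone.
- jar_red: White jar with red lid, 40 mm across, 57 mm high, origin under its middle; it starts standing in the lane behind the gate, in the way of the pan; grasp from above.
- cork_mat: Fixed round cork mat, 90 mm across, 3 mm thick, where the jar belongs (its middle within 30 mm of the mat's). Origin under its middle.
- cast_white: White plaster jaw model, 66 x 70 x 47 mm: leave alone.

How it is judged:
By the outcome, as a careful person would: the job done as asked, in the order asked, and still so for the second after the job is handed in, with the robot touching nothing.
Of silicone_key, framework, wax_1, wax_2 only 3 to 4 are there at a start; the rules pass over those that are not, and their reading is None.
At some moment in a run one of silicone_key, framework, wax_1, wax_2 may be knocked a few centimetres aside while the robot is not near it.
Once in a run the grip may slacken for a moment while it holds something.
It also fails if it takes over 208 s, if anything falls off the work surface, if the arm or the gripper's body presses on something with over 40 N, if the wrist force passes 120 N, or if a joint passes its speed limit or range.

## Robot

A 6-joint arm with a two-finger parallel gripper is mounted at the origin on a cart in front of the work surface, level with it; the furniture and walls round the work are solid. World frame = base frame: x ahead of the robot, y to its left, z up, the work surface at z = 0. Lengths are in m, angles in rad, forces in N, time in s.
With the tool pointing down it reaches from about 0.35 to 0.775 m from the base axis. Payload 5.5 kg.
Tool frame: the origin (TCP) lies between the finger pads; the fingertips stand 11 mm ahead of it and the grasp point (between the pads) lies 8 mm behind it (tips_ahead is the distance from the TCP to the fingertips, in m); z points along the fingers, y is the line along which they close (so a half turn about z gives the same grasp; the last joint's range is limited). The gripper opens to 85 mm and grips with 20 to 120 N. Pads are 22 mm wide; open, the fingers measure 114 mm over their backs; the gripper's body (76 mm by 85 mm) begins 54 mm behind the grasp point. The pads swing forward as they close: fully open they stand 13 mm farther back than shut.
Start: joints at [1.079, 0.313, 0.046, 1.304, 0, 1.431], TCP at [0.198, 0.54, 0.242] pointing down, gripper open.
Joint ranges: [-2.76, 2.76], [-0.86, 1.69], [-1.03, 1.26], [-2.2, 2.34], [-1.47, 1.5], [-3.14, 3.14]. Speed limits (rad/s): [2.57, 2.57, 3.14, 3.14, 3.14, 3.14].

## Interface

Orientations are given as a unit quaternion [w, x, y, z].
In Python, from workcell import * gives the robot as it stands. The module is installed in compiled form; this text tells all that it offers.
- The arm moves only by the tool jog_arm, never from a script. Its argument "moves" is a list of rows, each an object with "fingers": the closure, from 0 (fully open) to 1 (shut); "slide": the shift along the tool's x, y, z in mm, a list of three; "angular": the turn, a rotation vector about the tool's x, y, z in degrees, a list of three. A call has 1 to 10 rows; each row is the pose to reach, as a shift and turn from the pose commanded when the call began, along the tool's axes at that moment; what a row does not reach only later rows make up. A row lasts 1/12 s, in which the tool goes at most 41.7 mm and 7.16 degrees, less where a joint would pass 70% of its speed; a pose out of reach is approached as far as the arm can. A call with a gripper value outside its range is refused whole. The fingers move at their own pace and stop on an object; "squeeze" is the grip in N (left out, the last holds). Time passes only in rows, so rows that repeat a pose let the fingers close. It gives the time, the measured TCP pose, the force, the opening and the grip force at its end, in the units of the state.
- get_state(): the state, without advancing time (a new reading comes with each control period).
- read_camera(name): name is "scene" or "top" or "wrist"; returns a dict with "color" (384x512x3 uint8, red, green, blue), "fovy" (degrees; the focal length in pixels is half the picture's height over the tangent of half this angle, whatever the lens; pixels are square), "cx", "cy" (the principal point, pixels), "world_from_camera" (4x4, takes a point from camera to world coordinates); the wrist camera has in their place "tool_from_camera" (4x4, takes a point from camera to tool coordinates, whose origin is the TCP and whose axes are the flange's). Camera axes: x right, y down, z forward; pixel columns grow to the right and rows downward; lengths in m; the calibration is good to about 2 mm. A picture is of the moment at which its call begins: read the wrist's pose just before it. There is no depth.
- hand_in(): hands the job in; it is judged then, once.
Trained networks look in a picture, given as the dict that the camera call returned (one of the last four; its "shot" number tells which), for a name from the list of things; names that differ only in an ending like _2 or _b are one class to them, and where a whole thing is asked for, a point or a joint stands for the part that bears it (a point fixed in the world has none). Each returns a list of dicts, best first, with "p" (0 to 1); they miss things now and then, are a little off and sometimes report something else, mostly with a low value. They report only what shows in the picture. A call takes as long as a camera call.
- look_for(target, picture): "point" ([column, row] in pixels, amid what is visible of it).
- tip_of(target, picture): "point" ([column, row] in pixels: a listed point, or the origin of a listed thing).
The state is a dict: "clock": time; "joint_pos": joint angles; "qvel": joint speeds; "tau": joint torques, N m; "tcp_pos": TCP position; "orientation": TCP orientation; "wrist_force": force on the tool from outside, world axes, zero at the start; "ft_torque": the same for the moment, N m; "finger_gap": finger opening in m; "grip_force": force on a finger pad.
Only numpy, scipy, OpenCV 4.12 (cv2) and the standard library are available. Lean on these libraries where they do the work, as an engineer would, in place of code of your own. Each camera call takes 0.05 s, during which the arm holds its last target. There are 200 camera calls.

## Working session

There is one attempt and no reset: what is moved stays moved. The work goes in short steps, Python scripts to look and compute and a tool call to move; the robot and the scene stay as the last step left them, time stands still between calls to the robot, and variables do not carry over. Pictures are saved under pics/ and viewed, at most 14 in all, crops included, and the job is handed in when it is done.

Besides the shell and the picture viewer there is one more tool, called after "Request:" by a JSON object that holds its "fn" and its "kwargs", one argument or row to a line. jog_arm: Moves the arm, as the interface text tells. Its arguments: {"type":"object","properties":{"moves":{"type":"array","items":{"type":"object","properties":{"fingers":{"type":"number"},"slide":{"type":"array","items":{"type":"number"}},"angular":{"type":"array","items":{"type":"number"}}}}},"squeeze":{"type":"number"}},"required":["moves"]}

```bash
mkdir -p pics; cat > h.py <<'E'
from workcell import *
import numpy as np, cv2
from scipy.spatial.transform import Rotation as R
def Rq(q): return R.from_quat([q[1],q[2],q[3],q[0]])
def ray(pic,px,st=None):
    h=pic["color"].shape[0]; f=h/2/np.tan(np.radians(pic["fovy"])/2)
    d=np.array([(px[0]-pic["cx"])/f,(px[1]-pic["cy"])/f,1.])
    if "world_from_camera" in pic: T=np.array(pic["world_from_camera"])
    else:
        W=np.eye(4);W[:3,:3]=Rq(st["orientation"]).as_matrix();W[:3,3]=st["tcp_pos"]
        T=W@np.array(pic["tool_from_camera"])
    return T[:3,3],T[:3,:3]@d
def at(pic,px,z,st=None):
    o,d=ray(pic,px,st); return o+d*(z-o[2])/d[2]
def proj(pic,P,st=None):
    h=pic["color"].shape[0]; f=h/2/np.tan(np.radians(pic["fovy"])/2)
    if "world_from_camera" in pic: T=np.array(pic["world_from_camera"])
    else:
        W=np.eye(4);W[:3,:3]=Rq(st["orientation"]).as_matrix();W[:3,3]=st["tcp_pos"]
        T=W@np.array(pic["tool_from_camera"])
    c=np.linalg.inv(T)@np.append(P,1); return np.array([pic["cx"]+f*c[0]/c[2],pic["cy"]+f*c[1]/c[2]])
def save(pic,n,img=None): cv2.imwrite(f"pics/{n}.png",cv2.cvtColor(pic["color"] if img is None else img,cv2.COLOR_RGB2BGR))
def to_tool(P,st=None):
    st=st or get_state(); return 1000*Rq(st["orientation"]).inv().apply(np.array(P)-st["tcp_pos"])
E
python3 - <<'E'
from h import *
np.set_printoptions(precision=3,suppress=True)
s=get_state(); print(s["tcp_pos"],s["orientation"],s["clock"]); print(Rq(s["orientation"]).as_matrix())
for c in ("top","scene"):
    p=read_camera(c); save(p,c+"0"); print(c,p["fovy"],np.array(p["world_from_camera"]))
    for n,z in dict(pan=0,pan_handle=.026,pan_rim=.024,lane=0,gate=.029,stop_bar=0,silicone_key=0,framework=0,wax_1=0,tape=0,jar_red=0,cork_mat=0,cast_white=0).items():
        for f in (tip_of,):
            for r in f(n,p)[:3]:
                print(n,round(r["p"],2),np.round(r["point"]),at(p,r["point"],z)[:2])
E
```

```text
[0.198 0.539 0.241] [-0.     0.175  0.985 -0.001] 0.0
[[-0.939  0.345 -0.001]
 [ 0.345  0.939 -0.002]
 [ 0.    -0.002 -1.   ]]
top 43.596362516252185 [[ 0.02  -0.992  0.128  0.358]
 [-1.    -0.022 -0.012  0.05 ]
 [ 0.014 -0.128 -0.992  1.475]
 [ 0.     0.     0.     1.   ]]
pan 0.9 [184. 209.] [0.509 0.277]
pan_handle 0.61 [143. 201.] [0.528 0.399]
pan_rim 0.61 [185. 208.] [0.51 0.27]
lane 0.95 [236. 216.] [0.492 0.115]
lane 0.32 [311. 156.] [ 0.683 -0.114]
lane 0.31 [373. 156.] [ 0.691 -0.31 ]
gate 0.96 [232. 217.] [0.484 0.127]
stop_bar 0.67 [332. 227.] [ 0.462 -0.18 ]
silicone_key 0.55 [270. 154.] [0.688 0.014]
silicone_key 0.25 [263. 218.] [0.487 0.033]
framework 0.47 [310. 154.] [ 0.692 -0.11 ]
wax_1 0.8 [370. 201.] [ 0.546 -0.299]
tape 0.9 [375. 157.] [ 0.686 -0.317]
tape 0.36 [309. 155.] [ 0.687 -0.108]
jar_red 0.71 [260. 219.] [0.484 0.042]
cork_mat 0.68 [217. 154.] [0.684 0.181]
cast_white 0.74 [157. 152.] [0.687 0.368]
scene 42.21086716820001 [[ 0.622 -0.325  0.712 -0.419]
 [-0.783 -0.273  0.559 -0.715]
 [ 0.012 -0.905 -0.424  0.635]
 [ 0.     0.     0.     1.   ]]
pan 0.86 [179. 196.] [0.494 0.264]
pan_handle 0.58 [156. 175.] [0.521 0.391]
pan_rim 0.74 [174. 186.] [0.502 0.288]
lane 0.72 [211. 212.] [0.48  0.122]
lane 0.23 [299. 248.] [ 0.476 -0.172]
gate 0.66 [210. 198.] [0.502 0.143]
stop_bar 0.4 [299. 248.] [ 0.476 -0.17 ]
silicone_key 0.61 [281. 199.] [0.674 0.023]
framework 0.36 [324. 208.] [ 0.705 -0.104]
wax_1 0.53 [326. 208.] [ 0.711 -0.11 ]
wax_1 0.51 [361. 251.] [ 0.562 -0.293]
tape 0.79 [389. 232.] [ 0.69  -0.307]
tape 0.69 [365. 253.] [ 0.56  -0.306]
jar_red 0.75 [240. 221.] [0.494 0.028]
cork_mat 0.77 [248. 184.] [0.698 0.166]
cork_mat 0.19 [300. 248.] [ 0.479 -0.173]
cast_white 0.67 [198. 168.] [0.688 0.37 ]
```

```bash
python3 - <<'E'
import cv2
a=cv2.imread("pics/top0.png")[110:270,110:430]; cv2.imwrite("pics/top0c.png",cv2.resize(a,None,fx=2.5,fy=2.5,interpolation=cv2.INTER_CUBIC))
E
```

```text
(no output)
```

View pics/top0c.png

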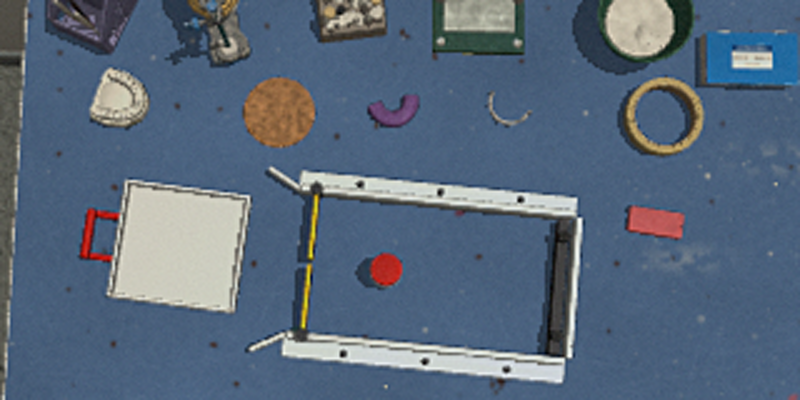

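View pics/scene0.png

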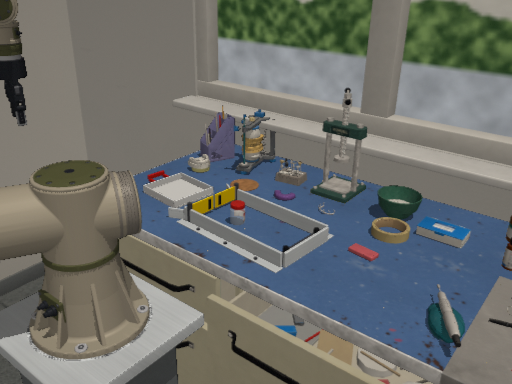

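The top view shows the pan at (184,209), the gate at (232,217), the jar at (263,218), the key at (268,154), the framework at (313,153) and a single wax block at (372,199). The mat is at (221,155), so there are three loose parts. I'll take the jar first.

```bash
cat >> h.py <<'E'
def plan(P,phi):
    "slide mm / rotvec deg, tool down, tool y at heading phi deg (mod 180)"
    s=get_state(); Rm=Rq(s["orientation"]); best=None
    for k in (-180,0,180):
        a=np.radians(phi+k); y=np.array([np.cos(a),np.sin(a),0]); z=np.array([0,0,-1.]); x=np.cross(y,z)
        rv=np.degrees((Rm.inv()*R.from_matrix(np.c_[x,y,z])).as_rotvec())
        if best is None or np.linalg.norm(rv)<np.linalg.norm(best): best=rv
    print("slide",np.round(to_tool(P,s),1),"ang",np.round(best,2),"j6",np.round(s["joint_pos"][5],2))
E
python3 - <<'E'
from h import *
plan([.489,.08,.26],84.5)
print(np.round(read_camera("wrist")["tool_from_camera"],3),read_camera("wrist")["fovy"])
E
```

```text
slide [-431.5 -331.4  -17.7] ang [  0.     0.   -14.66] j6 1.43
[[-0.001 -0.949 -0.316  0.081]
 [ 1.    -0.001 -0.     0.   ]
 [-0.    -0.316  0.949 -0.131]
 [ 0.     0.     0.     1.   ]] 60.36719985377571
```

Request:
{"fn": "jog_arm", "kwargs": {
  "moves": [
    {"slide": [-40,-30,0],"angular": [0,0,-5]},
    {"slide": [-75,-55,0],"angular": [0,0,-10]},
    {"slide": [-105,-80,-5],"angular": [0,0,-14.7]},
    {"slide": [-135,-105,-5],"angular": [0,0,-14.7]},
    {"slide": [-165,-130,-5],"angular": [0,0,-14.7]},
    {"slide": [-200,-155,-10],"angular": [0,0,-14.7]},
    {"slide": [-230,-175,-10],"angular": [0,0,-14.7]},
    {"slide": [-260,-200,-10],"angular": [0,0,-14.7]},
    {"slide": [-290,-222,-15],"angular": [0,0,-14.7]},
    {"slide": [-320,-245,-17],"angular": [0,0,-14.7]}
  ]
}}

```text
schema error: expected keys fingers, slide, angular
```

```bash
python3 - <<'E'
from h import *
plan([.489,.06,.26],84.5)
E
```

```text
slide [-438.3 -350.2  -17.7] ang [ 1.000e-02  0.000e+00 -1.466e+01] j6 1.43
```

Request:
{"fn": "jog_arm", "kwargs": {
  "moves": [
    {"fingers": 0,"slide": [-30,-24,0],"angular": [0,0,-5]},
    {"fingers": 0,"slide": [-60,-48,0],"angular": [0,0,-10]},
    {"fingers": 0,"slide": [-90,-72,-5],"angular": [0,0,-14.7]},
    {"fingers": 0,"slide": [-120,-96,-5],"angular": [0,0,-14.7]},
    {"fingers": 0,"slide": [-150,-120,-5],"angular": [0,0,-14.7]},
    {"fingers": 0,"slide": [-180,-144,-10],"angular": [0,0,-14.7]},
    {"fingers": 0,"slide": [-210,-168,-10],"angular": [0,0,-14.7]},
    {"fingers": 0,"slide": [-240,-192,-10],"angular": [0,0,-14.7]},
    {"fingers": 0,"slide": [-270,-216,-15],"angular": [0,0,-14.7]},
    {"fingers": 0,"slide": [-300,-240,-17],"angular": [0,0,-14.7]}
  ],
  "squeeze": 40
}}

```text
clock: 2.33
tcp_pos: [0.3977, 0.2095, 0.26]
orientation: [0.001, 0.047, 0.999, 0.0]
wrist_force: [-0.5, 0.6, 1.0]
finger_gap: 0.0856
grip_force: 0.0
```

```bash
python3 - <<'E'
from h import *
plan([.489,.06,.26],84.5)
E
```

```text
slide [-105.  -140.1   -0. ] ang [0.03 0.06 0.06] j6 0.4
```

Request:
{"fn": "jog_arm", "kwargs": {
  "moves": [
    {"fingers": 0,"slide": [-26,-35,0],"angular": [0,0,0]},
    {"fingers": 0,"slide": [-53,-70,0],"angular": [0,0,0]},
    {"fingers": 0,"slide": [-79,-105,0],"angular": [0,0,0]},
    {"fingers": 0,"slide": [-105,-140,0],"angular": [0,0,0]},
    {"fingers": 0,"slide": [-105,-140,0],"angular": [0,0,0]},
    {"fingers": 0,"slide": [-105,-140,0],"angular": [0,0,0]}
  ]
}}

```text
clock: 2.83
tcp_pos: [0.4897, 0.0592, 0.259]
orientation: [0.0, 0.05, 0.999, -0.0]
wrist_force: [-0.8, -0.3, -0.5]
finger_gap: 0.0855
grip_force: 0.0
```

```bash
python3 - <<'E'
from h import *
np.set_printoptions(precision=3,suppress=True)
s=get_state(); p=read_camera("wrist"); save(p,"w1")
print(s["tcp_pos"])
for n,z in dict(jar_red=0,gate=.029,lane=0,stop_bar=0,silicone_key=0,cork_mat=0).items():
    for r in tip_of(n,p)[:2]: print(n,round(r["p"],2),np.round(r["point"]),at(p,r["point"],z,s)[:2])
r=look_for("jar_red",p)[0]; print(r["point"],at(p,r["point"],.057,s))
hsv=cv2.cvtColor(p["color"],cv2.COLOR_RGB2HSV)
m=((hsv[...,0]<8)|(hsv[...,0]>172))&(hsv[...,1]>150)&(hsv[...,2]>90)
n,l,st,c=cv2.connectedComponentsWithStats(m.astype(np.uint8)); 
for i in range(1,n):
    if st[i,4]>60: print(st[i],c[i],at(p,c[i],.055,s))
E
```

```text
[0.49  0.059 0.259]
jar_red 0.94 [231. 146.] [0.484 0.03 ]
gate 0.65 [312. 148.] [0.489 0.121]
lane 0.75 [306. 148.] [0.496 0.119]
stop_bar 0.72 [ 64. 152.] [ 0.472 -0.171]
stop_bar 0.19 [ 10. 305.] [ 0.679 -0.31 ]
silicone_key 0.63 [241. 286.] [0.68 0.02]
cork_mat 0.91 [348. 277.] [0.681 0.167]
cork_mat 0.66 [490. 268.] [0.687 0.358]
[228.9, 150.7] [0.478 0.033 0.057]
[211 137  36  36 988] [228.075 154.508] [0.482 0.031 0.055]
```

View pics/w1.png

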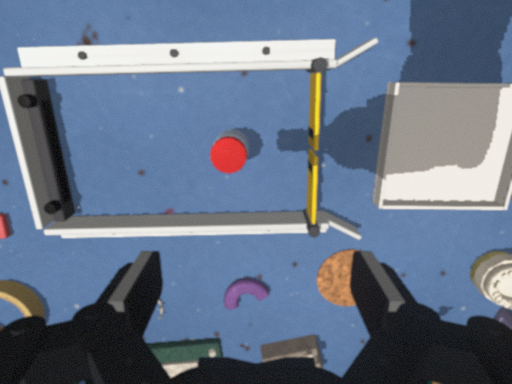

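The wrist view shows the jar lid at (228,154), the hinge posts at (318,65) and (314,230), the key at (245,292), and the mat partly hidden at (340,278).

```bash
python3 - <<'E'
from h import *
np.set_printoptions(precision=4,suppress=True)
s=get_state(); p=read_camera("wrist"); q=read_camera("top")
a,b=at(p,(318.5,65),.056,s),at(p,(314,230),.056,s); print("posts",a,b,np.linalg.norm(a-b),(a+b)/2, np.degrees(np.arctan2(*(b-a)[[1,0]])))
a,b=at(q,(110+318/2.5,110+187/2.5),.056),at(q,(110+301/2.5,110+335/2.5),.056); print("posts top",a,b,np.linalg.norm(a-b),(a+b)/2, np.degrees(np.arctan2(*(a-b)[[1,0]])))
print("mat top",at(q,(221.7,155),0.003))
plan([.482,.031,.1],84.5)
E
```

```text
posts [0.4023 0.1311 0.056 ] [0.5751 0.1201 0.056 ] 0.17307682025773471 [0.4887 0.1256 0.056 ] -3.613955444526611
posts top [0.5791 0.1124 0.056 ] [0.4025 0.1276 0.056 ] 0.1772017761553748 [0.4908 0.12   0.056 ] -4.915612355608879
mat top [0.6804 0.1657 0.003 ]
slide [  3.  -32.1 159.5] ang [0.01 0.02 0.13] j6 0.06
```

Request:
{"fn": "jog_arm", "kwargs": {
  "moves": [
    {"fingers": 0,"slide": [3,-32,30],"angular": [0,0,0]},
    {"fingers": 0,"slide": [3,-28,65],"angular": [0,0,0]},
    {"fingers": 0,"slide": [3,-28,100],"angular": [0,0,0]},
    {"fingers": 0,"slide": [3,-28,140],"angular": [0,0,0]},
    {"fingers": 0,"slide": [3,-28,175],"angular": [0,0,0]},
    {"fingers": 0,"slide": [3,-28,205],"angular": [0,0,0]},
    {"fingers": 0,"slide": [3,-28,226],"angular": [0,0,0]},
    {"fingers": 0,"slide": [3,-28,226],"angular": [0,0,0]},
    {"fingers": 0,"slide": [3,-28,226],"angular": [0,0,0]}
  ],
  "squeeze": 40
}}

```text
clock: 4.08
tcp_pos: [0.4816, 0.0346, 0.0327]
orientation: [-0.001, 0.047, 0.999, 0.0]
wrist_force: [0.3, -0.2, 0.4]
finger_gap: 0.0854
grip_force: 0.0
```

Request:
{"fn": "jog_arm", "kwargs": {
  "moves": [
    {"fingers": 0.3,"slide": [0,0,0],"angular": [0,0,0]},
    {"fingers": 1,"slide": [0,0,0],"angular": [0,0,0]},
    {"fingers": 1,"slide": [0,0,0],"angular": [0,0,0]},
    {"fingers": 1,"slide": [0,0,0],"angular": [0,0,0]},
    {"fingers": 1,"slide": [0,0,0],"angular": [0,0,0]},
    {"fingers": 1,"slide": [0,0,0],"angular": [0,0,0]},
    {"fingers": 1,"slide": [0,0,0],"angular": [0,0,0]},
    {"fingers": 1,"slide": [0,0,0],"angular": [0,0,0]}
  ]
}}

```text
clock: 4.75
tcp_pos: [0.4839, 0.034, 0.035]
orientation: [0.002, 0.048, 0.999, -0.0]
wrist_force: [-1.0, -0.7, 6.9]
finger_gap: 0.0381
grip_force: 39.6
```

Request:
{"fn": "jog_arm", "kwargs": {
  "moves": [
    {"fingers": 1,"slide": [0,0,-35],"angular": [0,0,0]},
    {"fingers": 1,"slide": [0,0,-70],"angular": [0,0,0]},
    {"fingers": 1,"slide": [0,0,-95],"angular": [0,0,0]},
    {"fingers": 1,"slide": [-10,10,-95],"angular": [0,0,0]},
    {"fingers": 1,"slide": [-35,30,-95],"angular": [0,0,0]},
    {"fingers": 1,"slide": [-60,50,-95],"angular": [0,0,0]},
    {"fingers": 1,"slide": [-85,70,-95],"angular": [0,0,0]},
    {"fingers": 1,"slide": [-110,90,-95],"angular": [0,0,0]},
    {"fingers": 1,"slide": [-135,110,-95],"angular": [0,0,0]},
    {"fingers": 1,"slide": [-150,122,-95],"angular": [0,0,0]}
  ]
}}

```text
clock: 5.58
tcp_pos: [0.646, 0.1432, 0.1285]
orientation: [0.001, 0.047, 0.999, 0.0]
wrist_force: [0.8, -0.0, -1.3]
finger_gap: 0.0377
grip_force: 41.5
```

```bash
python3 - <<'E'
from h import *
s=get_state(); print(s["finger_gap"],s["grip_force"],s["tcp_pos"]); plan([.681,.166,.042],84.5)
p=read_camera("top"); r=tip_of("cork_mat",p)[0]; print(r["p"],at(p,r["point"],0))
E
```

```text
0.03769490235527452 41.52522669523023 [0.6460159  0.14320231 0.12852909]
slide [-32.5  25.9  86.6] ang [0.06 0.12 0.1 ] j6 0.19
0.46 [ 0.4641971  -0.17058368  0.        ]
```

Request:
{"fn": "jog_arm", "kwargs": {
  "moves": [
    {"fingers": 1,"slide": [-16,13,0],"angular": [0,0,0]},
    {"fingers": 1,"slide": [-32,26,0],"angular": [0,0,0]},
    {"fingers": 1,"slide": [-32,26,20],"angular": [0,0,0]},
    {"fingers": 1,"slide": [-32,26,45],"angular": [0,0,0]},
    {"fingers": 1,"slide": [-32,26,70],"angular": [0,0,0]},
    {"fingers": 1,"slide": [-32,26,82],"angular": [0,0,0]},
    {"fingers": 1,"slide": [-32,26,86],"angular": [0,0,0]},
    {"fingers": 1,"slide": [-32,26,88],"angular": [0,0,0]},
    {"fingers": 1,"slide": [-32,26,90],"angular": [0,0,0]},
    {"fingers": 1,"slide": [-32,26,90],"angular": [0,0,0]}
  ]
}}

```text
clock: 6.52
tcp_pos: [0.6788, 0.1642, 0.0397]
orientation: [0.001, 0.048, 0.999, 0.0]
wrist_force: [0.2, 0.3, -1.6]
finger_gap: 0.0379
grip_force: 41.5
```

Request:
{"fn": "jog_arm", "kwargs": {
  "moves": [
    {"fingers": 1,"slide": [0,0,1],"angular": [0,0,0]},
    {"fingers": 1,"slide": [0,0,2],"angular": [0,0,0]},
    {"fingers": 1,"slide": [0,0,2],"angular": [0,0,0]},
    {"fingers": 1,"slide": [0,0,2],"angular": [0,0,0]}
  ]
}}

```text
clock: 6.85
tcp_pos: [0.6789, 0.1644, 0.0381]
orientation: [0.001, 0.048, 0.999, 0.0]
wrist_force: [-1.6, 0.2, 6.1]
finger_gap: 0.0374
grip_force: 42.2
```

Contact. Release and rise.

Request:
{"fn": "jog_arm", "kwargs": {
  "moves": [
    {"fingers": 0.6,"slide": [0,0,0],"angular": [0,0,0]},
    {"fingers": 0.3,"slide": [0,0,0],"angular": [0,0,0]},
    {"fingers": 0,"slide": [0,0,0],"angular": [0,0,0]},
    {"fingers": 0,"slide": [0,0,0],"angular": [0,0,0]},
    {"fingers": 0,"slide": [0,0,0],"angular": [0,0,0]},
    {"fingers": 0,"slide": [0,0,-20],"angular": [0,0,0]},
    {"fingers": 0,"slide": [0,0,-50],"angular": [0,0,0]},
    {"fingers": 0,"slide": [0,0,-90],"angular": [0,0,0]},
    {"fingers": 0,"slide": [0,0,-130],"angular": [0,0,0]},
    {"fingers": 0,"slide": [0,0,-170],"angular": [0,0,0]}
  ]
}}

```text
clock: 7.68
tcp_pos: [0.6773, 0.1642, 0.2075]
orientation: [-0.001, 0.048, 0.999, -0.0]
wrist_force: [1.2, 0.1, 0.6]
finger_gap: 0.0858
grip_force: 0.0
```

```bash
python3 - <<'E'
from h import *
np.set_printoptions(precision=3,suppress=True)
print(get_state()["tcp_pos"]); plan([.56,.03,.22],180)
p=read_camera("top")
for n in("jar_red","silicone_key","framework","wax_1"):
    for r in tip_of(n,p)[:2]: print(n,r["p"],at(p,r["point"],0))
E
```

```text
[0.677 0.164 0.208]
slide [ 104.1 -144.7  -12.4] ang [-0.05 -0.04 84.55] j6 0.22
silicone_key 0.44 [0.529 0.393 0.   ]
silicone_key 0.42 [0.682 0.011 0.   ]
framework 0.61 [ 0.471 -0.177  0.   ]
framework 0.4 [ 0.692 -0.109  0.   ]
wax_1 0.78 [ 0.545 -0.296  0.   ]
```

Request:
{"fn": "jog_arm", "kwargs": {
  "moves": [
    {"fingers": 0,"slide": [-2,-17,0],"angular": [0,0,7]},
    {"fingers": 0,"slide": [-4,-34,0],"angular": [0,0,14]},
    {"fingers": 0,"slide": [-6,-51,0],"angular": [0,0,21]},
    {"fingers": 0,"slide": [-9,-68,0],"angular": [0,0,28]},
    {"fingers": 0,"slide": [-11,-85,0],"angular": [0,0,35]},
    {"fingers": 0,"slide": [-13,-102,0],"angular": [0,0,42]},
    {"fingers": 0,"slide": [-15,-119,0],"angular": [0,0,49]},
    {"fingers": 0,"slide": [-17,-136,0],"angular": [0,0,56]},
    {"fingers": 0,"slide": [-20,-155,0],"angular": [0,0,63]},
    {"fingers": 0,"slide": [-22,-173,0],"angular": [0,0,70]}
  ]
}}

```text
clock: 8.77
tcp_pos: [0.682, -0.0108, 0.2032]
orientation: [-0.002, 0.614, 0.789, -0.001]
wrist_force: [0.3, 0.2, -0.7]
finger_gap: 0.0853
grip_force: 0.0
```

Request:
{"fn": "jog_arm", "kwargs": {
  "moves": [
    {"fingers": 0,"slide": [0,0,0],"angular": [0,0,7]},
    {"fingers": 0,"slide": [0,0,0],"angular": [0,0,14.5]},
    {"fingers": 0,"slide": [0,0,0],"angular": [0,0,14.5]},
    {"fingers": 0,"slide": [0,0,0],"angular": [0,0,14.5]},
    {"fingers": 0,"slide": [0,0,0],"angular": [0,0,14.5]}
  ]
}}

```text
clock: 9.18
tcp_pos: [0.6827, -0.0098, 0.2047]
orientation: [-0.001, 0.706, 0.709, -0.001]
wrist_force: [0.5, 0.3, 1.2]
finger_gap: 0.0856
grip_force: 0.0
```

```bash
cat >> h.py <<'E'
def seg(p,s,z,kind,amin=200):
    "rotated boxes (world) of coloured blobs at height z"
    hsv=cv2.cvtColor(p["color"],cv2.COLOR_RGB2HSV); h,S,v=[hsv[...,i].astype(int) for i in range(3)]
    if kind=="key": m=(h>130)&(h<165)&(S>70)&(v>40)
    if kind=="wax": m=((h<8)|(h>168))&(S>90)&(v>90)
    if kind=="frame": m=(S<60)&(v>110)
    m=cv2.morphologyEx(m.astype(np.uint8),cv2.MORPH_CLOSE,np.ones((3,3)))
    n,l,st,c=cv2.connectedComponentsWithStats(m)
    for i in range(1,n):
        if st[i,4]<amin: continue
        cn=max(cv2.findContours((l==i).astype(np.uint8),cv2.RETR_EXTERNAL,cv2.CHAIN_APPROX_NONE)[0],key=len)[:,0]
        W=np.array([at(p,q,z,s)[:2] for q in cn])*1000
        (cx,cy),(w,hh),a=cv2.minAreaRect(W.astype(np.float32))
        print(kind,"px",np.round(c[i]),"area",st[i,4],"c",np.round([cx,cy],1),"size",np.round([w,hh],1),"ang(w axis)",round(a,1))
E
python3 - <<'E'
from h import *
np.set_printoptions(precision=3,suppress=True)
s=get_state(); p=read_camera("wrist"); save(p,"w2"); print(s["tcp_pos"],s["joint_pos"])
for n in("silicone_key","framework"):
    for r in tip_of(n,p)[:2]: print(n,r["p"],r["point"],at(p,r["point"],0,s))
seg(p,s,.012,"key"); 
E
```

```text
[ 0.683 -0.01   0.205] [-0.132  0.543  0.305  1.335  0.     1.435]
silicone_key 0.86 [256.1, 125.8] [0.683 0.025 0.   ]
silicone_key 0.46 [75.1, 290.8] [ 0.466 -0.172  0.   ]
framework 0.61 [257.6, 250.2] [ 0.685 -0.116  0.   ]
key px [257. 129.] area 1438 c [683.8  23.1] size [34.3 63.3] ang(w axis) 15.6
```

View pics/w2.png

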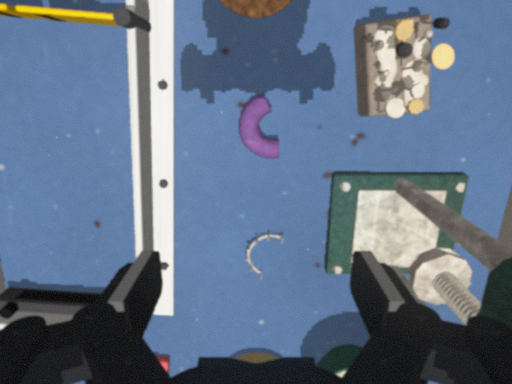

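The key is at (257,129), opening to the right, and the framework is at (262,250). I'll grasp the key at its box centre.

```bash
python3 - <<'E'
from h import *
plan([.684,.0235,.014],15.6)
E
```

```text
slide [ 33.1   1.1 191.8] ang [ -0.04  -0.02 -15.44] j6 1.44
```

Request:
{"fn": "jog_arm", "kwargs": {
  "moves": [
    {"fingers": 0,"slide": [15,1,35],"angular": [0,0,-7]},
    {"fingers": 0,"slide": [33,1,70],"angular": [0,0,-14]},
    {"fingers": 0,"slide": [33,1,105],"angular": [0,0,-15.4]},
    {"fingers": 0,"slide": [33,1,140],"angular": [0,0,-15.4]},
    {"fingers": 0.2,"slide": [33,1,170],"angular": [0,0,-15.4]},
    {"fingers": 0.2,"slide": [33,1,185],"angular": [0,0,-15.4]},
    {"fingers": 0.2,"slide": [33,1,190],"angular": [0,0,-15.4]},
    {"fingers": 0.2,"slide": [33,1,190],"angular": [0,0,-15.4]},
    {"fingers": 0.2,"slide": [33,1,190],"angular": [0,0,-15.4]}
  ]
}}

```text
clock: 10.08
tcp_pos: [0.6851, 0.023, 0.0173]
orientation: [0.001, 0.605, 0.796, 0.0]
wrist_force: [1.3, -0.3, 0.4]
finger_gap: 0.0684
grip_force: 0.0
```

Request:
{"fn": "jog_arm", "kwargs": {
  "moves": [
    {"fingers": 0.5,"slide": [0,0,0],"angular": [0,0,0]},
    {"fingers": 1,"slide": [0,0,0],"angular": [0,0,0]},
    {"fingers": 1,"slide": [0,0,0],"angular": [0,0,0]},
    {"fingers": 1,"slide": [0,0,0],"angular": [0,0,0]},
    {"fingers": 1,"slide": [0,0,0],"angular": [0,0,0]},
    {"fingers": 1,"slide": [0,0,0],"angular": [0,0,0]},
    {"fingers": 1,"slide": [0,0,0],"angular": [0,0,0]},
    {"fingers": 1,"slide": [0,0,0],"angular": [0,0,0]}
  ],
  "squeeze": 30
}}

```text
clock: 10.75
tcp_pos: [0.6858, 0.0228, 0.0185]
orientation: [0.002, 0.606, 0.796, 0.001]
wrist_force: [-0.8, 0.3, 5.9]
finger_gap: 0.0343
grip_force: 29.6
```

Request:
{"fn": "jog_arm", "kwargs": {
  "moves": [
    {"fingers": 1,"slide": [0,0,-30],"angular": [0,0,0]},
    {"fingers": 1,"slide": [0,0,-60],"angular": [0,0,0]},
    {"fingers": 1,"slide": [0,0,-100],"angular": [0,0,0]},
    {"fingers": 1,"slide": [0,0,-140],"angular": [0,0,0]},
    {"fingers": 1,"slide": [0,0,-160],"angular": [0,0,0]},
    {"fingers": 1,"slide": [0,0,-160],"angular": [0,0,0]}
  ]
}}

```text
clock: 11.25
tcp_pos: [0.6876, 0.0227, 0.1839]
orientation: [0.005, 0.606, 0.796, 0.003]
wrist_force: [0.8, -1.1, 1.1]
finger_gap: 0.034
grip_force: 30.0
```

```bash
python3 - <<'E'
from h import *
np.set_printoptions(precision=4,suppress=True)
s=get_state(); print(s["finger_gap"],s["grip_force"],s["wrist_force"])
p=read_camera("top")
C=np.array([at(p,(110+a/2.5,110+b/2.5),.024)[:2] for a,b in [(127,181),(250,196),(234,312),(108,297)]])
c=C.mean(0); ax=(C[1]+C[2]-C[0]-C[3])/2; ay=(C[0]+C[1]-C[2]-C[3])/2
print(C,c,ax,np.linalg.norm(ax),np.degrees(np.arctan2(ax[1],ax[0])),ay,np.linalg.norm(ay),np.degrees(np.arctan2(ay[1],ay[0])))
plan([.505,.22,.22],-7)
E
```

```text
0.033960600350236986 30.00677938107401 [ 0.8284 -1.1271  1.0543]
[[0.5862 0.3469]
 [0.5711 0.1964]
 [0.4294 0.2108]
 [0.4443 0.363 ]] [0.5077 0.2792] [-0.015  -0.1513] 0.15208040280308985 -95.65881171300428 [ 0.1418 -0.0152] 0.1426004078690297 -6.1329040156706345
slide [ 238.3 -122.   -40.9] ang [ 0.43  0.06 22.45] j6 1.22
```

```bash
python3 - <<'E'
from h import *
plan([.508,.255,.21],-6)
E
```

```text
slide [ 271.3 -109.9  -30.9] ang [ 0.42  0.07 21.45] j6 1.22
```

Request:
{"fn": "jog_arm", "kwargs": {
  "moves": [
    {"fingers": 1,"slide": [25,-10,-10],"angular": [0,0,3]},
    {"fingers": 1,"slide": [55,-22,-25],"angular": [0,0,6]},
    {"fingers": 1,"slide": [85,-34,-30],"angular": [0,0,9]},
    {"fingers": 1,"slide": [115,-46,-30],"angular": [0,0,12]},
    {"fingers": 1,"slide": [145,-58,-30],"angular": [0,0,15]},
    {"fingers": 1,"slide": [175,-70,-30],"angular": [0,0,18]},
    {"fingers": 1,"slide": [205,-82,-30],"angular": [0,0,21.4]},
    {"fingers": 1,"slide": [235,-95,-30],"angular": [0,0,21.4]},
    {"fingers": 1,"slide": [260,-105,-30],"angular": [0,0,21.4]},
    {"fingers": 1,"slide": [271,-110,-30],"angular": [0,0,21.4]}
  ]
}}

```text
clock: 12.13
tcp_pos: [0.5028, 0.2568, 0.2046]
orientation: [-0.001, 0.742, 0.671, -0.001]
wrist_force: [-1.2, -0.1, 0.4]
finger_gap: 0.0342
grip_force: 30.2
```

Request:
{"fn": "jog_arm", "kwargs": {
  "moves": [
    {"fingers": 1,"slide": [0,0,0],"angular": [0,0,0]},
    {"fingers": 1,"slide": [0,0,0],"angular": [0,0,0]}
  ]
}}

```text
clock: 12.3
tcp_pos: [0.5055, 0.2549, 0.2053]
orientation: [-0.0, 0.742, 0.67, -0.001]
wrist_force: [-0.4, 0.3, 0.1]
finger_gap: 0.0338
grip_force: 30.2
```

```bash
python3 - <<'E'
from h import *
np.set_printoptions(precision=4,suppress=True)
s=get_state(); p=read_camera("wrist"); save(p,"w3")
print(s["finger_gap"],s["tcp_pos"])
for n,z in dict(pan=0,pan_rim=.024,pan_handle=.026,gate=.029).items():
    for r in tip_of(n,p)[:1]: print(n,r["p"],r["point"],at(p,r["point"],z,s))
E
```

```text
0.03375940784801644 [0.5055 0.2549 0.2053]
pan 0.68 [258.2, 132.6] [0.5112 0.2822 0.    ]
pan_rim 0.82 [256.8, 138.5] [0.5096 0.2806 0.024 ]
pan_handle 0.57 [256.5, 4.7] [0.5209 0.3929 0.026 ]
```

View pics/w3.png

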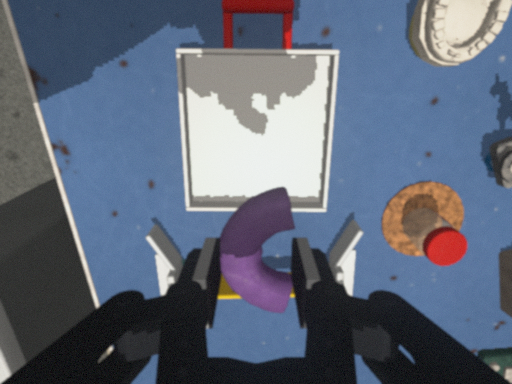

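The key is held and the jar stands on the mat at (430,235). The pan rim corners are at (178,50), (339,50), (327,211) and (187,211).

```bash
python3 - <<'E'
from h import *
np.set_printoptions(precision=4,suppress=True)
s=get_state(); p=read_camera("wrist")
C=np.array([at(p,q,.024,s)[:2] for q in [(339,50),(327,211),(187,211),(178,50)]])
c=C.mean(0); ax=(C[1]+C[2]-C[0]-C[3])/2; ay=(C[0]+C[1]-C[2]-C[3])/2
print(c,np.linalg.norm(ax),np.degrees(np.arctan2(ax[1],ax[0])),np.linalg.norm(ay),np.degrees(np.arctan2(ay[1],ay[0])))
a=np.radians(-95.8);u=np.array([np.cos(a),np.sin(a)]);v=np.array([-u[1],u[0]])
c=np.array([.508,.2795])
for i in(-1,1):
  for j in(-1,1): print(i,j,c+u*.036*i+v*.031*j)
plan([*(c+u*-.036+v*-.031),.1],-5.8)
E
```

```text
[0.5123 0.2812] 0.15277551396644784 -96.55103767323293 0.14246174052223268 -6.11154289656677
-1 -1 [0.4808 0.3184]
-1 1 [0.5425 0.3122]
1 -1 [0.4735 0.2468]
1 1 [0.5352 0.2406]
slide [ 61.5 -32.7 106.1] ang [-0.    0.01 -0.25] j6 2.0
```

```bash
python3 - <<'E'
from h import *
plan([.514,.318,.026],-6.2)
E
```

```text
slide [ 64.5   0.4 180.1] ang [-0.    0.01  0.15] j6 2.0
```

Request:
{"fn": "jog_arm", "kwargs": {
  "moves": [
    {"fingers": 1,"slide": [30,0,0],"angular": [0,0,0]},
    {"fingers": 1,"slide": [64,0,20],"angular": [0,0,0]},
    {"fingers": 1,"slide": [64,0,55],"angular": [0,0,0]},
    {"fingers": 1,"slide": [64,0,90],"angular": [0,0,0]},
    {"fingers": 1,"slide": [64,0,125],"angular": [0,0,0]},
    {"fingers": 1,"slide": [64,0,155],"angular": [0,0,0]},
    {"fingers": 1,"slide": [64,0,170],"angular": [0,0,0]},
    {"fingers": 1,"slide": [64,0,177],"angular": [0,0,0]},
    {"fingers": 1,"slide": [64,0,179],"angular": [0,0,0]},
    {"fingers": 1,"slide": [64,0,179],"angular": [0,0,0]}
  ]
}}

```text
clock: 13.43
tcp_pos: [0.5135, 0.3183, 0.0275]
orientation: [0.0, 0.743, 0.669, 0.0]
wrist_force: [0.2, -0.1, 0.3]
finger_gap: 0.0336
grip_force: 30.2
```

Request:
{"fn": "jog_arm", "kwargs": {
  "moves": [
    {"fingers": 1,"slide": [0,0,1],"angular": [0,0,0]},
    {"fingers": 1,"slide": [0,0,2],"angular": [0,0,0]},
    {"fingers": 1,"slide": [0,0,2],"angular": [0,0,0]}
  ]
}}

```text
clock: 13.68
tcp_pos: [0.5138, 0.3189, 0.0267]
orientation: [0.0, 0.743, 0.669, 0.001]
wrist_force: [0.2, -0.5, -0.3]
finger_gap: 0.0338
grip_force: 30.2
```

Request:
{"fn": "jog_arm", "kwargs": {
  "moves": [
    {"fingers": 1,"slide": [0,0,1],"angular": [0,0,0]},
    {"fingers": 1,"slide": [0,0,2],"angular": [0,0,0]},
    {"fingers": 1,"slide": [0,0,3],"angular": [0,0,0]},
    {"fingers": 1,"slide": [0,0,3],"angular": [0,0,0]},
    {"fingers": 1,"slide": [0,0,3],"angular": [0,0,0]}
  ]
}}

```text
clock: 14.1
tcp_pos: [0.513, 0.3187, 0.0226]
orientation: [0.0, 0.743, 0.669, 0.0]
wrist_force: [0.0, -0.5, 1.9]
finger_gap: 0.034
grip_force: 30.6
```

Request:
{"fn": "jog_arm", "kwargs": {
  "moves": [
    {"fingers": 1,"slide": [0,0,1],"angular": [0,0,0]},
    {"fingers": 1,"slide": [0,0,1],"angular": [0,0,0]},
    {"fingers": 0.45,"slide": [0,0,1],"angular": [0,0,0]},
    {"fingers": 0.3,"slide": [0,0,1],"angular": [0,0,0]},
    {"fingers": 0.2,"slide": [0,0,1],"angular": [0,0,0]},
    {"fingers": 0.2,"slide": [0,0,-5],"angular": [0,0,0]},
    {"fingers": 0.2,"slide": [0,0,-35],"angular": [0,0,0]},
    {"fingers": 0,"slide": [0,0,-70],"angular": [0,0,0]},
    {"fingers": 0,"slide": [0,0,-110],"angular": [0,0,0]},
    {"fingers": 0,"slide": [0,0,-150],"angular": [0,0,0]}
  ]
}}

```text
clock: 14.93
tcp_pos: [0.5121, 0.3182, 0.1736]
orientation: [-0.0, 0.743, 0.669, -0.001]
wrist_force: [1.7, 0.1, -0.1]
finger_gap: 0.0854
grip_force: 0.0
```

```bash
python3 - <<'E'
from h import *
np.set_printoptions(precision=3,suppress=True)
s=get_state(); p=read_camera("wrist"); seg(p,s,.015,"key")
p=read_camera("top"); print([(r["p"],at(p,r["point"],0)) for r in tip_of("framework",p)[:3]])
plan([.69,-.09,.2],-6)
E
```

```text
key px [256. 168.] area 1377 c [513.2 320. ] size [62.1 31.9] ang(w axis) 85.0
[(0.36, array([ 0.682, -0.117,  0.   ]))]
slide [-389.3  216.4  -23.1] ang [ 0.43 -0.25  0.05] j6 2.1
```

Request:
{"fn": "jog_arm", "kwargs": {
  "moves": [
    {"fingers": 0,"slide": [-20,10,-5],"angular": [0,0,0]},
    {"fingers": 0,"slide": [-56,31,-10],"angular": [0,0,0]},
    {"fingers": 0,"slide": [-92,51,-15],"angular": [0,0,0]},
    {"fingers": 0,"slide": [-128,71,-20],"angular": [0,0,0]},
    {"fingers": 0,"slide": [-164,91,-23],"angular": [0,0,0]},
    {"fingers": 0,"slide": [-200,111,-23],"angular": [0,0,0]},
    {"fingers": 0,"slide": [-236,131,-23],"angular": [0,0,0]},
    {"fingers": 0,"slide": [-272,151,-23],"angular": [0,0,0]},
    {"fingers": 0,"slide": [-308,171,-23],"angular": [0,0,0]},
    {"fingers": 0,"slide": [-344,191,-23],"angular": [0,0,0]}
  ]
}}

```text
clock: 15.92
tcp_pos: [0.6667, -0.0454, 0.1937]
orientation: [-0.001, 0.743, 0.669, -0.001]
wrist_force: [1.0, 1.5, 0.1]
finger_gap: 0.0856
grip_force: 0.0
```

Request:
{"fn": "jog_arm", "kwargs": {
  "moves": [
    {"fingers": 0,"slide": [-30,17,0],"angular": [0,0,0]},
    {"fingers": 0,"slide": [-45,25,0],"angular": [0,0,0]},
    {"fingers": 0,"slide": [-45,25,0],"angular": [0,0,0]},
    {"fingers": 0,"slide": [-45,25,0],"angular": [0,0,0]},
    {"fingers": 0,"slide": [-45,25,0],"angular": [0,0,0]}
  ]
}}

```text
clock: 16.33
tcp_pos: [0.6864, -0.0901, 0.194]
orientation: [-0.001, 0.743, 0.669, -0.001]
wrist_force: [-0.0, 0.7, -0.3]
finger_gap: 0.0852
grip_force: 0.0
```

```bash
python3 - <<'E'
from h import *
np.set_printoptions(precision=3,suppress=True)
s=get_state(); p=read_camera("wrist"); print(s["tcp_pos"],s["joint_pos"][5])
r=tip_of("framework",p)[0]; P=at(p,r["point"],0,s); print(r,P)
u,v=map(int,look_for("framework",p)[0]["point"]); print(u,v)
x0,y0=max(u-75,0),max(v-75,0); c=p["color"][y0:v+75,x0:u+75]; print(x0,y0)
save(p,"w4",cv2.resize(c,None,fx=4,fy=4,interpolation=cv2.INTER_CUBIC)); save(p,"w4full")
seg(p,s,.012,"frame",30)
E
```

```text
[ 0.686 -0.09   0.194] 1.428019277426736
{'point': [260.4, 184.0], 'p': 0.84} [ 0.689 -0.114  0.   ]
250 187
175 112
frame px [134. 126.] area 11346 c [573.1 -66.6] size [265.   46.9] ang(w axis) 85.6
frame px [370.   1.] area 65 c [799.3  40.5] size [ 3.  16.8] ang(w axis) 84.0
frame px [486.  79.] area 161 c [906.7 -32.3] size [ 7.7 33.8] ang(w axis) 84.0
frame px [431.  79.] area 161 c [853.1 -27.9] size [ 5.1 49.2] ang(w axis) 84.0
frame px [503.  95.] area 159 c [916.8 -49.1] size [18.8 13. ] ang(w axis) 16.3
frame px [345.  95.] area 171 c [774.6 -32.4] size [11.5 12.9] ang(w axis) 84.0
frame px [427. 149.] area 12584 c [864.  -93.8] size [102.9 175.8] ang(w axis) 76.3
frame px [483. 104.] area 99 c [906.6 -53.8] size [ 9.7 38.7] ang(w axis) 71.0
frame px [258. 185.] area 420 c [ 687.5 -113.6] size [57.6 31.4] ang(w axis) 63.6
frame px [347. 196.] area 131 c [ 774.8 -131.1] size [11.8 14. ] ang(w axis) 32.2
frame px [455. 218.] area 650 c [ 885.1 -170.4] size [15.5 94.4] ang(w axis) 50.9
frame px [421. 212.] area 42 c [ 850.  -157.6] size [ 1.6 57.7] ang(w axis) 46.1
frame px [471. 254.] area 72 c [ 902.2 -208.3] size [ 2.6 82.8] ang(w axis) 46.7
frame px [ 52. 287.] area 1991 c [ 445.7 -205.3] size [ 25.2 123.1] ang(w axis) 85.6
frame px [118. 305.] area 68 c [ 511.9 -238.1] size [10.9 12. ] ang(w axis) 84.1
frame px [393. 306.] area 80 c [ 824.9 -270.2] size [10.9 13. ] ang(w axis) 84.1
frame px [354. 333.] area 904 c [ 778.6 -304.4] size [34.5 57.6] ang(w axis) 18.8
frame px [272. 332.] area 106 c [ 684.2 -296. ] size [25.2 71.4] ang(w axis) 89.0
frame px [314. 346.] area 32 c [ 732.9 -317.9] size [ 5.  33.3] ang(w axis) 3.2
frame px [233. 349.] area 31 c [ 635.6 -311.2] size [30.1  1.9] ang(w axis) 79.9
frame px [330. 368.] area 56 c [ 750.8 -353.1] size [ 8.5 22.3] ang(w axis) 59.0
```

View pics/w4.png

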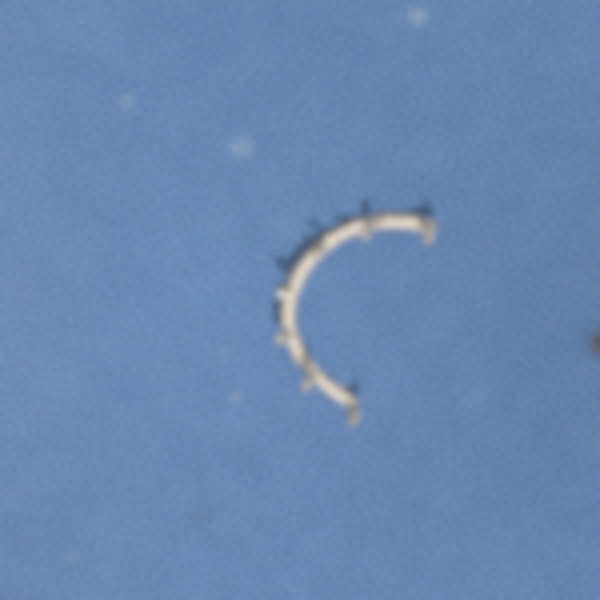

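The framework's arc is in the crop centre, 57.6 x 31.4 mm, opening up-right. I'll grasp at phi −26.4°.

```bash
python3 - <<'E'
from h import *
plan([.6875,-.1136,.016],-26.4)
E
```

```text
slide [-24.2   3.3 179.2] ang [-4.000e-02 -1.000e-02  2.055e+01] j6 1.43
```

Request:
{"fn": "jog_arm", "kwargs": {
  "moves": [
    {"fingers": 0.2,"slide": [-12,2,30],"angular": [0,0,7]},
    {"fingers": 0.2,"slide": [-24,3,65],"angular": [0,0,14]},
    {"fingers": 0.2,"slide": [-24,3,100],"angular": [0,0,20.5]},
    {"fingers": 0.2,"slide": [-24,3,135],"angular": [0,0,20.5]},
    {"fingers": 0.2,"slide": [-24,3,160],"angular": [0,0,20.5]},
    {"fingers": 0.2,"slide": [-24,3,173],"angular": [0,0,20.5]},
    {"fingers": 0.2,"slide": [-24,3,178],"angular": [0,0,20.5]},
    {"fingers": 0.2,"slide": [-24,3,179],"angular": [0,0,20.5]},
    {"fingers": 0.2,"slide": [-24,3,179],"angular": [0,0,20.5]}
  ]
}}

```text
clock: 17.23
tcp_pos: [0.6883, -0.1143, 0.0172]
orientation: [0.0, 0.85, 0.527, 0.0]
wrist_force: [0.8, -0.1, -0.2]
finger_gap: 0.0686
grip_force: 0.0
```

Request:
{"fn": "jog_arm", "kwargs": {
  "moves": [
    {"fingers": 0.5,"slide": [0,0,0],"angular": [0,0,0]},
    {"fingers": 1,"slide": [0,0,0],"angular": [0,0,0]},
    {"fingers": 1,"slide": [0,0,0],"angular": [0,0,0]},
    {"fingers": 1,"slide": [0,0,0],"angular": [0,0,0]},
    {"fingers": 1,"slide": [0,0,0],"angular": [0,0,0]},
    {"fingers": 1,"slide": [0,0,0],"angular": [0,0,0]},
    {"fingers": 1,"slide": [0,0,0],"angular": [0,0,0]},
    {"fingers": 1,"slide": [0,0,0],"angular": [0,0,0]}
  ],
  "squeeze": 30
}}

```text
clock: 17.9
tcp_pos: [0.6891, -0.1154, 0.0181]
orientation: [0.001, 0.85, 0.526, 0.001]
wrist_force: [0.6, -0.4, 5.8]
finger_gap: 0.029
grip_force: 29.7
```

Request:
{"fn": "jog_arm", "kwargs": {
  "moves": [
    {"fingers": 1,"slide": [0,0,-30],"angular": [0,0,0]},
    {"fingers": 1,"slide": [0,0,-60],"angular": [0,0,0]},
    {"fingers": 1,"slide": [0,0,-95],"angular": [0,0,0]},
    {"fingers": 1,"slide": [0,0,-120],"angular": [0,0,0]},
    {"fingers": 1,"slide": [0,0,-120],"angular": [0,0,0]}
  ]
}}

```text
clock: 18.32
tcp_pos: [0.6909, -0.1159, 0.1436]
orientation: [0.004, 0.85, 0.527, 0.004]
wrist_force: [0.2, -0.3, 0.1]
finger_gap: 0.0287
grip_force: 29.9
```

```bash
python3 - <<'E'
from h import *
s=get_state(); print(s["finger_gap"],s["grip_force"])
plan([.536,.2415,.13],-6.2)
E
```

```text
0.028688527555880042 29.922511271433905
slide [ 250.9 -298.1   11. ] ang [ 6.100e-01 -1.000e-02 -2.026e+01] j6 1.75
```

Request:
{"fn": "jog_arm", "kwargs": {
  "moves": [
    {"fingers": 1,"slide": [20,-24,0],"angular": [0.3,0,-4]},
    {"fingers": 1,"slide": [45,-54,0],"angular": [0.6,0,-8]},
    {"fingers": 1,"slide": [70,-83,0],"angular": [0.6,0,-12]},
    {"fingers": 1,"slide": [95,-113,0],"angular": [0.6,0,-16]},
    {"fingers": 1,"slide": [120,-143,0],"angular": [0.6,0,-20.3]},
    {"fingers": 1,"slide": [145,-173,0],"angular": [0.6,0,-20.3]},
    {"fingers": 1,"slide": [170,-202,0],"angular": [0.6,0,-20.3]},
    {"fingers": 1,"slide": [195,-232,0],"angular": [0.6,0,-20.3]},
    {"fingers": 1,"slide": [220,-262,0],"angular": [0.6,0,-20.3]},
    {"fingers": 1,"slide": [240,-286,0],"angular": [0.6,0,-20.3]}
  ]
}}

```text
clock: 19.15
tcp_pos: [0.5366, 0.2294, 0.1359]
orientation: [-0.005, 0.744, 0.669, -0.003]
wrist_force: [0.5, -0.1, -0.7]
finger_gap: 0.029
grip_force: 29.9
```

Request:
{"fn": "jog_arm", "kwargs": {
  "moves": [
    {"fingers": 1,"slide": [0,0,0],"angular": [0,0,0]},
    {"fingers": 1,"slide": [0,0,0],"angular": [0,0,0]},
    {"fingers": 1,"slide": [0,0,0],"angular": [0,0,0]},
    {"fingers": 1,"slide": [0,0,0],"angular": [0,0,0]}
  ]
}}

```text
clock: 19.48
tcp_pos: [0.539, 0.2263, 0.1361]
orientation: [-0.004, 0.744, 0.668, -0.003]
wrist_force: [-0.0, 0.0, -0.8]
finger_gap: 0.0288
grip_force: 29.9
```

```bash
python3 - <<'E'
from h import *
s=get_state(); print(s["finger_gap"],s["grip_force"]); p=read_camera("wrist"); save(p,"w5")
seg(p,s,.015,"key")
r=tip_of("pan_rim",p); print(r, at(p,r[0]["point"],.024,s))
plan([.536,.2415,.028],-6.2)
E
```

```text
0.02882370159185541 29.925210195360705
key px [208.  63.] area 2550 c [513.7 319.3] size [61.3 34. ] ang(w axis) 84.9
[{'point': [209.7, 119.5], 'p': 0.74}] [0.51089705 0.28224304 0.024     ]
slide [ 14.8  -3.8 108.2] ang [-0.58 -0.1  -0.07] j6 1.94
```

View pics/w5.png

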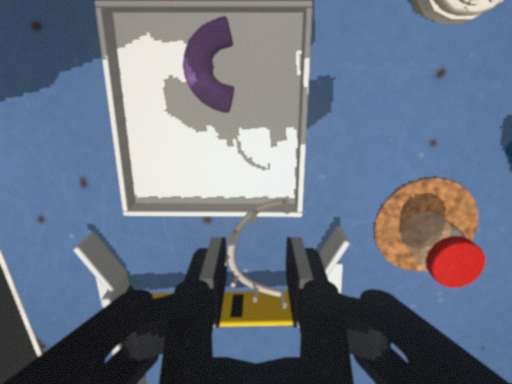

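The key lies in the rear of the pan and the framework is held. Lowering it at the front right.

Request:
{"fn": "jog_arm", "kwargs": {
  "moves": [
    {"fingers": 1,"slide": [8,-2,0],"angular": [-0.3,0,0]},
    {"fingers": 1,"slide": [15,-4,10],"angular": [-0.6,0,0]},
    {"fingers": 1,"slide": [15,-4,35],"angular": [-0.6,0,0]},
    {"fingers": 1,"slide": [15,-4,60],"angular": [-0.6,0,0]},
    {"fingers": 1,"slide": [15,-4,85],"angular": [-0.6,0,0]},
    {"fingers": 1,"slide": [15,-4,100],"angular": [-0.6,0,0]},
    {"fingers": 1,"slide": [15,-4,108],"angular": [-0.6,0,0]},
    {"fingers": 1,"slide": [15,-4,111],"angular": [-0.6,0,0]},
    {"fingers": 1,"slide": [15,-4,113],"angular": [-0.6,0,0]},
    {"fingers": 1,"slide": [15,-4,113],"angular": [-0.6,0,0]}
  ]
}}

```text
clock: 20.42
tcp_pos: [0.5358, 0.2431, 0.024]
orientation: [-0.0, 0.744, 0.668, 0.001]
wrist_force: [0.3, 0.7, -0.3]
finger_gap: 0.0286
grip_force: 29.9
```

```bash
python3 - <<'E'
from h import *
s=get_state(); print(s["wrist_force"],s["finger_gap"]);plan([.536,.2415,.021],-6.2)
E
```

```text
[ 0.34448609  0.70187299 -0.26220597] 0.028641689816969986
slide [-1.6  0.3  3. ] ang [ 0.08 -0.14  0.02] j6 1.97
```

Request:
{"fn": "jog_arm", "kwargs": {
  "moves": [
    {"fingers": 1,"slide": [-1,0,1],"angular": [0,0,0]},
    {"fingers": 1,"slide": [-1,0,2],"angular": [0,0,0]},
    {"fingers": 1,"slide": [-1,0,3],"angular": [0,0,0]},
    {"fingers": 1,"slide": [-1,0,3],"angular": [0,0,0]},
    {"fingers": 0.5,"slide": [-1,0,3],"angular": [0,0,0]},
    {"fingers": 0.5,"slide": [-1,0,3],"angular": [0,0,0]},
    {"fingers": 0.5,"slide": [-1,0,3],"angular": [0,0,0]}
  ]
}}

```text
clock: 21.0
tcp_pos: [0.5351, 0.242, 0.0206]
orientation: [-0.0, 0.744, 0.668, 0.001]
wrist_force: [-0.6, 0.3, -0.1]
finger_gap: 0.0428
grip_force: 0.0
```

Request:
{"fn": "jog_arm", "kwargs": {
  "moves": [
    {"fingers": 0.5,"slide": [0,0,-5],"angular": [0,0,0]},
    {"fingers": 0.5,"slide": [0,0,-25],"angular": [0,0,0]},
    {"fingers": 0.4,"slide": [0,0,-60],"angular": [0,0,0]},
    {"fingers": 0,"slide": [0,0,-100],"angular": [0,0,0]},
    {"fingers": 0,"slide": [0,0,-130],"angular": [0,0,0]},
    {"fingers": 0,"slide": [0,0,-160],"angular": [0,0,0]},
    {"fingers": 0,"slide": [0,0,-160],"angular": [0,0,0]}
  ]
}}

```text
clock: 21.58
tcp_pos: [0.5382, 0.2427, 0.1877]
orientation: [0.002, 0.744, 0.668, 0.006]
wrist_force: [0.9, 0.4, 0.7]
finger_gap: 0.0852
grip_force: 0.0
```

```bash
python3 - <<'E'
from h import *
np.set_printoptions(precision=3,suppress=True)
p=read_camera("top")
for n in ("wax_1",): print([(r["p"],r["point"],at(p,r["point"],0)) for r in tip_of(n,p)[:3]])
plan([.546,-.27,.2],-6.2)
E
```

```text
[(0.61, [371.8, 200.8], array([ 0.547, -0.304,  0.   ]))]
slide [-507.9   64.9  -19.2] ang [ 0.21 -0.19  0.05] j6 1.97
```

Request:
{"fn": "jog_arm", "kwargs": {
  "moves": [
    {"fingers": 0,"slide": [-20,3,-5],"angular": [0,0,0]},
    {"fingers": 0,"slide": [-55,7,-10],"angular": [0,0,0]},
    {"fingers": 0,"slide": [-93,12,-15],"angular": [0,0,0]},
    {"fingers": 0,"slide": [-131,17,-19],"angular": [0,0,0]},
    {"fingers": 0,"slide": [-169,22,-19],"angular": [0,0,0]},
    {"fingers": 0,"slide": [-207,26,-19],"angular": [0,0,0]},
    {"fingers": 0,"slide": [-245,31,-19],"angular": [0,0,0]},
    {"fingers": 0,"slide": [-283,36,-19],"angular": [0,0,0]},
    {"fingers": 0,"slide": [-321,41,-19],"angular": [0,0,0]},
    {"fingers": 0,"slide": [-359,46,-19],"angular": [0,0,0]}
  ]
}}

```text
clock: 22.52
tcp_pos: [0.5408, -0.1217, 0.1968]
orientation: [-0.002, 0.744, 0.668, 0.0]
wrist_force: [0.0, -0.0, -0.0]
finger_gap: 0.0852
grip_force: 0.0
```

Request:
{"fn": "jog_arm", "kwargs": {
  "moves": [
    {"fingers": 0,"slide": [-38,5,0],"angular": [0,0,0]},
    {"fingers": 0,"slide": [-76,10,0],"angular": [0,0,0]},
    {"fingers": 0,"slide": [-114,15,0],"angular": [0,0,0]},
    {"fingers": 0,"slide": [-149,19,0],"angular": [0,0,0]},
    {"fingers": 0,"slide": [-149,19,0],"angular": [0,0,0]},
    {"fingers": 0,"slide": [-149,19,0],"angular": [0,0,0]},
    {"fingers": 0,"slide": [-149,19,0],"angular": [0,0,0]}
  ]
}}

```text
clock: 23.1
tcp_pos: [0.5441, -0.2697, 0.1967]
orientation: [-0.002, 0.744, 0.668, 0.001]
wrist_force: [-0.0, -0.6, -0.3]
finger_gap: 0.0855
grip_force: 0.0
```

```bash
python3 - <<'E'
from h import *
np.set_printoptions(precision=3,suppress=True)
s=get_state(); p=read_camera("wrist"); save(p,"w6"); print(s["tcp_pos"])
r=tip_of("wax_1",p); print([(q["p"],at(p,q["point"],0,s)) for q in r[:3]])
seg(p,s,.009,"wax",100)
E
```

```text
[ 0.544 -0.27   0.197]
[(0.64, array([ 0.552, -0.302,  0.   ]))]
wax px [267. 192.] area 1919 c [ 552.5 -301.2] size [68.3 31.3] ang(w axis) 82.1
```

View pics/w6.png

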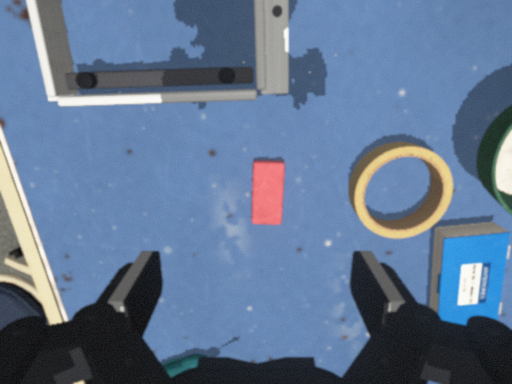

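The wax block is alone at (267,192), 68 x 31 mm, with the tape at (402,190). No second block is visible.

```bash
python3 - <<'E'
from h import *
plan([.5525,-.3012,.0125],-7.9)
E
```

```text
slide [-32.   11.5 185. ] ang [-0.09 -0.18  1.83] j6 1.09
```

Request:
{"fn": "jog_arm", "kwargs": {
  "moves": [
    {"fingers": 0.2,"slide": [-16,6,30],"angular": [0,-0.2,1.8]},
    {"fingers": 0.2,"slide": [-32,11,65],"angular": [0,-0.2,1.8]},
    {"fingers": 0.2,"slide": [-32,11,100],"angular": [0,-0.2,1.8]},
    {"fingers": 0.3,"slide": [-32,11,135],"angular": [0,-0.2,1.8]},
    {"fingers": 0.3,"slide": [-32,11,160],"angular": [0,-0.2,1.8]},
    {"fingers": 0.3,"slide": [-32,11,175],"angular": [0,-0.2,1.8]},
    {"fingers": 0.3,"slide": [-32,11,182],"angular": [0,-0.2,1.8]},
    {"fingers": 0.3,"slide": [-32,11,184],"angular": [0,-0.2,1.8]},
    {"fingers": 0.3,"slide": [-32,11,184],"angular": [0,-0.2,1.8]}
  ]
}}

```text
clock: 23.95
tcp_pos: [0.5531, -0.3022, 0.0147]
orientation: [0.001, 0.754, 0.657, -0.0]
wrist_force: [0.3, -0.1, 0.1]
finger_gap: 0.0599
grip_force: 0.0
```

Request:
{"fn": "jog_arm", "kwargs": {
  "moves": [
    {"fingers": 0.5,"slide": [0,0,0],"angular": [0,0,0]},
    {"fingers": 1,"slide": [0,0,0],"angular": [0,0,0]},
    {"fingers": 1,"slide": [0,0,0],"angular": [0,0,0]},
    {"fingers": 1,"slide": [0,0,0],"angular": [0,0,0]},
    {"fingers": 1,"slide": [0,0,0],"angular": [0,0,0]},
    {"fingers": 1,"slide": [0,0,0],"angular": [0,0,0]},
    {"fingers": 1,"slide": [0,0,0],"angular": [0,0,0]}
  ],
  "squeeze": 35
}}

```text
clock: 24.53
tcp_pos: [0.5539, -0.3038, 0.0164]
orientation: [0.002, 0.754, 0.656, 0.0]
wrist_force: [0.2, 0.5, 6.2]
finger_gap: 0.0303
grip_force: 35.3
```

Request:
{"fn": "jog_arm", "kwargs": {
  "moves": [
    {"fingers": 1,"slide": [0,0,-30],"angular": [0,0,0]},
    {"fingers": 1,"slide": [0,0,-60],"angular": [0,0,0]},
    {"fingers": 1,"slide": [0,0,-95],"angular": [0,0,0]},
    {"fingers": 1,"slide": [0,0,-120],"angular": [0,0,0]},
    {"fingers": 1,"slide": [0,0,-120],"angular": [0,0,0]}
  ]
}}

```text
clock: 24.95
tcp_pos: [0.5556, -0.3051, 0.1415]
orientation: [0.006, 0.754, 0.656, 0.001]
wrist_force: [0.5, -0.2, -0.2]
finger_gap: 0.0309
grip_force: 35.0
```

```bash
python3 - <<'E'
from h import *
s=get_state(); p=read_camera("wrist"); seg(p,s,s["tcp_pos"][2],"wax",100)
r=tip_of("wax_1",p);print(r[:2])
plan([.510-.0039-.0298,.2805-.0358+.0032,.13],-6.2)
E
```

```text
wax px [256. 248.] area 8564 c [ 557.5 -298.5] size [65.4 30.7] ang(w axis) 81.5
[{'point': [251.7, 243.9], 'p': 0.85}]
slide [ 535.5 -152.9    3.8] ang [ 0.19  0.19 -1.77] j6 1.08
```

Request:
{"fn": "jog_arm", "kwargs": {
  "moves": [
    {"fingers": 1,"slide": [20,-6,0],"angular": [0,0,-1.8]},
    {"fingers": 1,"slide": [50,-14,0],"angular": [0,0,-1.8]},
    {"fingers": 1,"slide": [85,-24,0],"angular": [0,0,-1.8]},
    {"fingers": 1,"slide": [120,-34,0],"angular": [0,0,-1.8]},
    {"fingers": 1,"slide": [155,-44,0],"angular": [0,0,-1.8]},
    {"fingers": 1,"slide": [190,-54,0],"angular": [0,0,-1.8]},
    {"fingers": 1,"slide": [225,-64,0],"angular": [0,0,-1.8]},
    {"fingers": 1,"slide": [260,-74,0],"angular": [0,0,-1.8]},
    {"fingers": 1,"slide": [295,-84,0],"angular": [0,0,-1.8]},
    {"fingers": 1,"slide": [330,-94,0],"angular": [0,0,-1.8]}
  ]
}}

```text
clock: 25.88
tcp_pos: [0.5033, 0.0386, 0.1321]
orientation: [-0.001, 0.744, 0.668, -0.002]
wrist_force: [0.8, 0.6, 0.1]
finger_gap: 0.0307
grip_force: 34.9
```

Request:
{"fn": "jog_arm", "kwargs": {
  "moves": [
    {"fingers": 1,"slide": [35,-10,0],"angular": [0,0,0]},
    {"fingers": 1,"slide": [70,-20,0],"angular": [0,0,0]},
    {"fingers": 1,"slide": [105,-30,0],"angular": [0,0,0]},
    {"fingers": 1,"slide": [140,-40,0],"angular": [0,0,0]},
    {"fingers": 1,"slide": [170,-48,0],"angular": [0,0,0]},
    {"fingers": 1,"slide": [185,-52,0],"angular": [0,0,0]},
    {"fingers": 1,"slide": [185,-52,0],"angular": [0,0,0]},
    {"fingers": 1,"slide": [185,-52,0],"angular": [0,0,0]}
  ]
}}

```text
clock: 26.55
tcp_pos: [0.472, 0.2268, 0.132]
orientation: [0.0, 0.743, 0.669, -0.002]
wrist_force: [-0.3, 1.0, -0.5]
finger_gap: 0.0305
grip_force: 34.9
```

```bash
python3 - <<'E'
from h import *
s=get_state(); print(s["finger_gap"],s["tcp_pos"]); p=read_camera("wrist"); save(p,"w7")
seg(p,s,.015,"key"); r=tip_of("pan_rim",p); print(r, at(p,r[0]["point"],.024,s))
plan([.4765,.245,.026],-6.2)
E
```

```text
0.030491033222191124 [0.47204618 0.22681488 0.13198708]
key px [300.  51.] area 2648 c [513.6 320.5] size [60.  33.9] ang(w axis) 84.0
[{'point': [298.9, 110.9], 'p': 0.63}, {'point': [332.5, 156.7], 'p': 0.34}, {'point': [501.8, 218.5], 'p': 0.29}] [0.50902527 0.28178593 0.024     ]
slide [ 19.9   1.8 106.4] ang [-0.09  0.16  0.02] j6 1.97
```

View pics/w7.png

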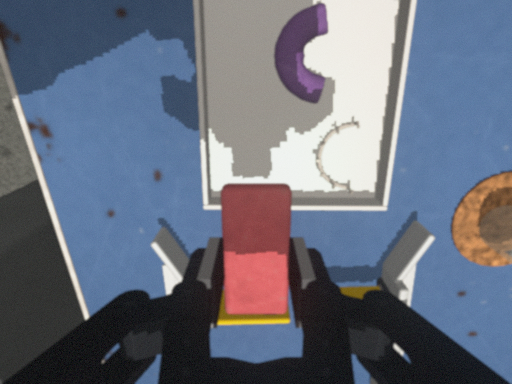

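The key and framework lie flat in the pan and the wax is held straight. Lowering it.

Request:
{"fn": "jog_arm", "kwargs": {
  "moves": [
    {"fingers": 1,"slide": [10,1,0],"angular": [0,0,0]},
    {"fingers": 1,"slide": [20,2,10],"angular": [0,0,0]},
    {"fingers": 1,"slide": [20,2,35],"angular": [0,0,0]},
    {"fingers": 1,"slide": [20,2,60],"angular": [0,0,0]},
    {"fingers": 1,"slide": [20,2,85],"angular": [0,0,0]},
    {"fingers": 1,"slide": [20,2,98],"angular": [0,0,0]},
    {"fingers": 1,"slide": [20,2,106],"angular": [0,0,0]},
    {"fingers": 1,"slide": [20,2,109],"angular": [0,0,0]},
    {"fingers": 1,"slide": [20,2,110],"angular": [0,0,0]},
    {"fingers": 1,"slide": [20,2,110],"angular": [0,0,0]}
  ]
}}

```text
clock: 27.48
tcp_pos: [0.4781, 0.2461, 0.0238]
orientation: [0.001, 0.744, 0.668, -0.0]
wrist_force: [-0.5, -0.7, -0.3]
finger_gap: 0.0306
grip_force: 34.9
```

```bash
python3 - <<'E'
from h import *
plan([.4765,.245,.0185],-6.2)
E
```

```text
slide [-1.2 -1.5  5.3] ang [0.05 0.08 0.03] j6 2.01
```

Request:
{"fn": "jog_arm", "kwargs": {
  "moves": [
    {"fingers": 1,"slide": [-1,-1,1.5],"angular": [0,0,0]},
    {"fingers": 1,"slide": [-1,-1,3],"angular": [0,0,0]},
    {"fingers": 1,"slide": [-1,-1,4],"angular": [0,0,0]},
    {"fingers": 1,"slide": [-1,-1,4.5],"angular": [0,0,0]},
    {"fingers": 1,"slide": [-1,-1,4.5],"angular": [0,0,0]},
    {"fingers": 1,"slide": [-1,-1,4.5],"angular": [0,0,0]}
  ]
}}

```text
clock: 27.98
tcp_pos: [0.4772, 0.2455, 0.0203]
orientation: [0.001, 0.744, 0.668, 0.001]
wrist_force: [-0.9, 0.2, 5.9]
finger_gap: 0.0304
grip_force: 35.6
```

Request:
{"fn": "jog_arm", "kwargs": {
  "moves": [
    {"fingers": 0.5,"slide": [0,0,0],"angular": [0,0,0]},
    {"fingers": 0.5,"slide": [0,0,0],"angular": [0,0,0]},
    {"fingers": 0.5,"slide": [0,0,0],"angular": [0,0,0]},
    {"fingers": 0.5,"slide": [0,0,-5],"angular": [0,0,0]},
    {"fingers": 0.5,"slide": [0,0,-25],"angular": [0,0,0]},
    {"fingers": 0.4,"slide": [20,0,-60],"angular": [0,0,0]},
    {"fingers": 0.4,"slide": [40,20,-100],"angular": [0,0,0]},
    {"fingers": 0.4,"slide": [50,30,-140],"angular": [0,0,0]},
    {"fingers": 0.4,"slide": [50,30,-180],"angular": [0,0,0]},
    {"fingers": 0.4,"slide": [50,30,-180],"angular": [0,0,0]}
  ]
}}

```text
clock: 28.82
tcp_pos: [0.5155, 0.2939, 0.2071]
orientation: [0.003, 0.744, 0.668, 0.005]
wrist_force: [1.1, 0.1, 1.4]
finger_gap: 0.0512
grip_force: 0.0
```

```bash
python3 - <<'E'
from h import *
np.set_printoptions(precision=4,suppress=True)
s=get_state(); print(s["tcp_pos"]); p=read_camera("wrist"); save(p,"w8")
seg(p,s,.015,"key"); seg(p,s,.015,"wax",100)
for n,z in dict(pan_rim=.024,pan_handle=.026,pan=0).items():
    r=tip_of(n,p)
    if r: print(n,r[0]["p"], at(p,r[0]["point"],z,s))
E
```

```text
[0.5155 0.2939 0.2071]
key px [248. 137.] area 1198 c [513.3 319.8] size [61.2 31.6] ang(w axis) 84.3
wax px [247.  67.] area 1360 c [519.8 378.7] size [38.6 61.4] ang(w axis) 83.8
wax px [223. 208.] area 1690 c [478.7 248.2] size [68.  30.4] ang(w axis) 83.6
wax px [428. 280.] area 1196 c [700.1 135.5] size [43.4 51.6] ang(w axis) 26.3
pan_rim 0.77 [0.5113 0.2781 0.024 ]
pan_handle 0.85 [0.5226 0.3956 0.026 ]
pan 0.75 [0.5135 0.2816 0.    ]
```

View pics/w8.png

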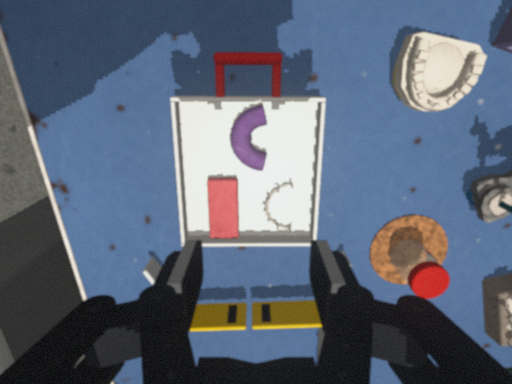

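All three parts are flat in the pan: key (248,137), wax (223,208), framework (280,205). The handle bar is at (248,58) and the flaps are shut. My hand is raised, so next is the low sweep with shut fingers.

```bash
python3 - <<'E'
from h import *
s=get_state(); p=read_camera("wrist")
print([at(p,q,.033,s) for q in ((220,57.5),(279,57.5),(248,54),(248,63))])
plan([.518,.357,.046],-6.2)
E
```

```text
[array([0.49199321, 0.39088812, 0.033     ]), array([0.54099606, 0.38554768, 0.033     ]), array([0.51556717, 0.39105118, 0.033     ]), array([0.51475431, 0.38407912, 0.033     ])]
slide [ 66.7   1.  150.8] ang [-0.16  0.18  0.03] j6 2.06
```

Request:
{"fn": "jog_arm", "kwargs": {
  "moves": [
    {"fingers": 1,"slide": [33,0,0],"angular": [0,0,0]},
    {"fingers": 1,"slide": [66,0,0],"angular": [0,0,0]},
    {"fingers": 1,"slide": [66,1,30],"angular": [0,0,0]},
    {"fingers": 1,"slide": [66,1,65],"angular": [0,0,0]},
    {"fingers": 1,"slide": [66,1,100],"angular": [0,0,0]},
    {"fingers": 1,"slide": [66,1,130],"angular": [0,0,0]},
    {"fingers": 1,"slide": [66,1,145],"angular": [0,0,0]},
    {"fingers": 1,"slide": [66,1,150],"angular": [0,0,0]},
    {"fingers": 1,"slide": [66,1,151],"angular": [0,0,0]},
    {"fingers": 1,"slide": [66,1,151],"angular": [0,0,0]}
  ]
}}

```text
clock: 29.9
tcp_pos: [0.5192, 0.3568, 0.0473]
orientation: [0.0, 0.744, 0.668, -0.001]
wrist_force: [0.4, -0.5, 1.5]
finger_gap: 0.0002
grip_force: 0.0
```

```bash
python3 - <<'E'
from h import *
print(get_state()["wrist_force"]);plan([.502,.202,.046],-6.2)
E
```

```text
[ 0.3956844  -0.5205738   1.53556671]
slide [-155.7   -0.5    1.7] ang [-0.06  0.14  0.03] j6 2.15
```

Request:
{"fn": "jog_arm", "kwargs": {
  "moves": [
    {"fingers": 1,"slide": [-10,0,1],"angular": [0,0,0]},
    {"fingers": 1,"slide": [-25,0,1],"angular": [0,0,0]},
    {"fingers": 1,"slide": [-45,0,1],"angular": [0,0,0]},
    {"fingers": 1,"slide": [-65,0,1],"angular": [0,0,0]},
    {"fingers": 1,"slide": [-85,0,1],"angular": [0,0,0]},
    {"fingers": 1,"slide": [-105,0,1],"angular": [0,0,0]},
    {"fingers": 1,"slide": [-122,0,1],"angular": [0,0,0]},
    {"fingers": 1,"slide": [-138,0,1],"angular": [0,0,0]},
    {"fingers": 1,"slide": [-148,0,1],"angular": [0,0,0]},
    {"fingers": 1,"slide": [-148,0,1],"angular": [0,0,0]}
  ]
}}

```text
clock: 30.73
tcp_pos: [0.5043, 0.2081, 0.0484]
orientation: [0.001, 0.745, 0.667, 0.0]
wrist_force: [-0.8, 0.2, -0.7]
finger_gap: -0.0001
grip_force: 0.0
```

Request:
{"fn": "jog_arm", "kwargs": {
  "moves": [
    {"fingers": 1,"slide": [0,0,-30],"angular": [0,0,0]},
    {"fingers": 1,"slide": [0,0,-60],"angular": [0,0,0]},
    {"fingers": 1,"slide": [0,0,-90],"angular": [0,0,0]},
    {"fingers": 1,"slide": [0,0,-110],"angular": [0,0,0]},
    {"fingers": 1,"slide": [0,0,-110],"angular": [0,0,0]}
  ]
}}

```text
clock: 31.15
tcp_pos: [0.5071, 0.2117, 0.1629]
orientation: [0.003, 0.744, 0.668, 0.004]
wrist_force: [1.3, 0.4, -0.3]
finger_gap: -0.0
grip_force: 0.0
```

```bash
python3 - <<'E'
from h import *
s=get_state();print(s["joint_pos"]);plan([.519,.389,.15],84); plan([.519,.389,.15],-96)
E
```

```text
[ 2.49928742e-01  2.92800463e-01 -1.80140146e-01  1.08806130e+00
 -1.21131537e-03  1.92754856e+00]
slide [177.6  -7.2  13.3] ang [ 0.33 -0.53 89.88] j6 1.93
slide [177.6  -7.2  13.3] ang [ 0.33 -0.53 89.88] j6 1.93
```

Sweep done at about 13 mm above the rim. Now I'll turn −90° to pinch the handle.

Request:
{"fn": "jog_arm", "kwargs": {
  "moves": [
    {"fingers": 1,"slide": [15,0,0],"angular": [0,0,-7]},
    {"fingers": 1,"slide": [33,-1,0],"angular": [0,0,-14]},
    {"fingers": 1,"slide": [51,-2,0],"angular": [0,0,-21]},
    {"fingers": 1,"slide": [69,-3,0],"angular": [0,0,-28]},
    {"fingers": 0.8,"slide": [87,-4,5],"angular": [0,0,-35]},
    {"fingers": 0.65,"slide": [105,-5,10],"angular": [0,0,-42]},
    {"fingers": 0.65,"slide": [123,-5,13],"angular": [0,0,-49]},
    {"fingers": 0.65,"slide": [141,-6,13],"angular": [0,0,-56]},
    {"fingers": 0.65,"slide": [160,-7,13],"angular": [0,0,-63]},
    {"fingers": 0.65,"slide": [177,-7,13],"angular": [0,0,-70]}
  ]
}}

```text
clock: 31.98
tcp_pos: [0.5154, 0.3886, 0.1433]
orientation: [0.0, 0.223, 0.975, -0.001]
wrist_force: [0.6, 0.5, 0.2]
finger_gap: 0.0302
grip_force: 0.0
```

Request:
{"fn": "jog_arm", "kwargs": {
  "moves": [
    {"fingers": 0.65,"slide": [0,0,0],"angular": [0,0,-7]},
    {"fingers": 0.65,"slide": [0,0,0],"angular": [0,0,-14]},
    {"fingers": 0.65,"slide": [0,0,0],"angular": [0,0,-20]},
    {"fingers": 0.65,"slide": [0,0,0],"angular": [0,0,-20]},
    {"fingers": 0.65,"slide": [0,0,0],"angular": [0,0,-20]},
    {"fingers": 0.65,"slide": [0,0,0],"angular": [0,0,-20]}
  ]
}}

```text
clock: 32.48
tcp_pos: [0.5157, 0.3871, 0.1436]
orientation: [0.0, 0.055, 0.998, -0.001]
wrist_force: [-0.3, -0.6, -0.6]
finger_gap: 0.0302
grip_force: 0.0
```

```bash
python3 - <<'E'
from h import *
s=get_state();p=read_camera("wrist");save(p,"w9"); print(s["finger_gap"])
seg(p,s,.033,"wax",50)
r=tip_of("pan_handle",p); print(r[0]["p"],at(p,r[0]["point"],.026,s))
plan([.519,.389,.022],83.8)
E
```

```text
0.030171513359470346
wax px [ 79. 152.] area 3249 c [474.7 259.2] size [64.3 28.9] ang(w axis) 83.8
wax px [251. 187.] area 1711 c [517.1 378.8] size [36.3 61.3] ang(w axis) 83.6
0.67 [0.52153317 0.39045098 0.026     ]
slide [ -2.9   2.6 121.7] ang [-0.08  0.01 -0.05] j6 0.63
```

View pics/w9.png

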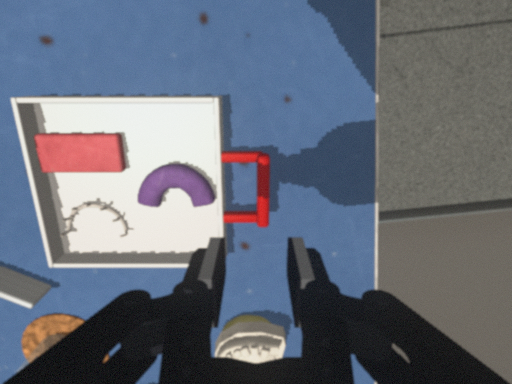

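The parts are in place and the handle bar is vertical at (263,188). Narrowing the opening to about 24 mm, then descending.

Request:
{"fn": "jog_arm", "kwargs": {
  "moves": [
    {"fingers": 0.72,"slide": [-3,4,30],"angular": [0,0,0]},
    {"fingers": 0.72,"slide": [-3,4,60],"angular": [0,0,0]},
    {"fingers": 0.72,"slide": [-3,4,85],"angular": [0,0,0]},
    {"fingers": 0.72,"slide": [-3,4,95],"angular": [0,0,0]},
    {"fingers": 0.72,"slide": [-3,4,103],"angular": [0,0,0]},
    {"fingers": 0.72,"slide": [-3,4,111],"angular": [0,0,0]},
    {"fingers": 0.72,"slide": [-3,4,118],"angular": [0,0,0]},
    {"fingers": 0.72,"slide": [-3,4,123],"angular": [0,0,0]},
    {"fingers": 0.72,"slide": [-3,4,123],"angular": [0,0,0]},
    {"fingers": 0.72,"slide": [-3,4,123],"angular": [0,0,0]}
  ]
}}

```text
clock: 33.42
tcp_pos: [0.5195, 0.3905, 0.0213]
orientation: [0.0, 0.054, 0.999, -0.001]
wrist_force: [-0.5, 0.2, 0.1]
finger_gap: 0.0237
grip_force: 0.0
```

Request:
{"fn": "jog_arm", "kwargs": {
  "moves": [
    {"fingers": 1,"slide": [0,0,0],"angular": [0,0,0]},
    {"fingers": 1,"slide": [0,0,0],"angular": [0,0,0]},
    {"fingers": 1,"slide": [0,0,0],"angular": [0,0,0]},
    {"fingers": 1,"slide": [0,0,0],"angular": [0,0,0]},
    {"fingers": 1,"slide": [0,0,0],"angular": [0,0,0]}
  ],
  "squeeze": 40
}}

```text
clock: 33.83
tcp_pos: [0.5198, 0.3908, 0.0218]
orientation: [0.001, 0.054, 0.999, -0.0]
wrist_force: [-0.3, 0.9, 5.2]
finger_gap: 0.0089
grip_force: 42.8
```

```bash
python3 - <<'E'
from h import *
s=get_state();print(s["finger_gap"],s["grip_force"],s["wrist_force"],s["tcp_pos"])
g=np.array([.490,.123]); 
for h in (-94.3,-94.9):
  a=np.radians(h);u=np.array([np.cos(a),np.sin(a)])
  for d in (-.187-.02,-.110,.085,.113): # handle pos along lane
    print(h,d,g+u*d)
plan([*(g+u*-.187),.0213],84.5+.6)
p=read_camera("top")
r=tip_of("stop_bar",p)[0];print(r["p"],at(p,r["point"],0)); r=tip_of("gate",p)[0];print(r["p"],at(p,r["point"],.029))
E
```

```text
0.008935547828378064 42.791860699653625 [-0.25559714  0.85173592  5.21851762] [0.51984542 0.39084375 0.02177802]
-94.3 -0.207 [0.5055206  0.32941732]
-94.3 -0.11 [0.49824766 0.23269036]
-94.3 0.085 [0.48362681 0.03823926]
-94.3 0.113 [0.4815274  0.01031808]
-94.9 -0.207 [0.5076813  0.32924348]
-94.9 -0.11 [0.49939586 0.23259798]
-94.9 0.085 [0.48273956 0.03831065]
-94.9 0.113 [0.48034789 0.01041298]
slide [  5.1 -82.5   0.5] ang [-0.02  0.09 -1.25] j6 0.63
0.52 [ 0.45734023 -0.18139843  0.        ]
0.76 [0.48440399 0.12114375 0.029     ]
```

The bar is pinched (gap 8.9 mm). First I'll straighten the pan and centre it on the lane axis.

Request:
{"fn": "jog_arm", "kwargs": {
  "moves": [
    {"fingers": 1,"slide": [1,-4,0],"angular": [0,0,-0.2]},
    {"fingers": 1,"slide": [2,-10,0],"angular": [0,0,-0.4]},
    {"fingers": 1,"slide": [3,-16,0],"angular": [0,0,-0.6]},
    {"fingers": 1,"slide": [4,-22,0],"angular": [0,0,-0.8]},
    {"fingers": 1,"slide": [5,-28,0],"angular": [0,0,-1]},
    {"fingers": 1,"slide": [6,-34,0],"angular": [0,0,-1.2]},
    {"fingers": 1,"slide": [7,-40,0],"angular": [0,0,-1.4]},
    {"fingers": 1,"slide": [8,-46,0],"angular": [0,0,-1.6]},
    {"fingers": 1,"slide": [8.5,-52,0],"angular": [0,0,-1.7]},
    {"fingers": 1,"slide": [8.5,-55,0],"angular": [0,0,-1.7]}
  ]
}}

```text
clock: 34.82
tcp_pos: [0.5054, 0.3368, 0.0218]
orientation: [0.001, 0.039, 0.999, 0.0]
wrist_force: [0.4, 5.3, 4.8]
finger_gap: 0.0089
grip_force: 42.9
```

```bash
python3 - <<'E'
from h import *
s=get_state();print(s["finger_gap"],s["grip_force"],s["wrist_force"],s["tcp_pos"])
p=read_camera("top"); c=p["color"][150:270,120:360]; save(p,"t10",cv2.resize(c,None,fx=3.3,fy=3.3,interpolation=cv2.INTER_CUBIC))
plan([.4885+.0785*.1,.1225+.9969*.1,.0215],85.5)
E
```

```text
0.008868738378859254 42.862690687179565 [0.35576694 5.3299318  4.78484265] [0.50544263 0.33677786 0.0217588 ]
slide [ 1.000e-01 -1.145e+02  3.000e-01] ang [0.01 0.09 0.04] j6 0.53
```

View pics/t10.png

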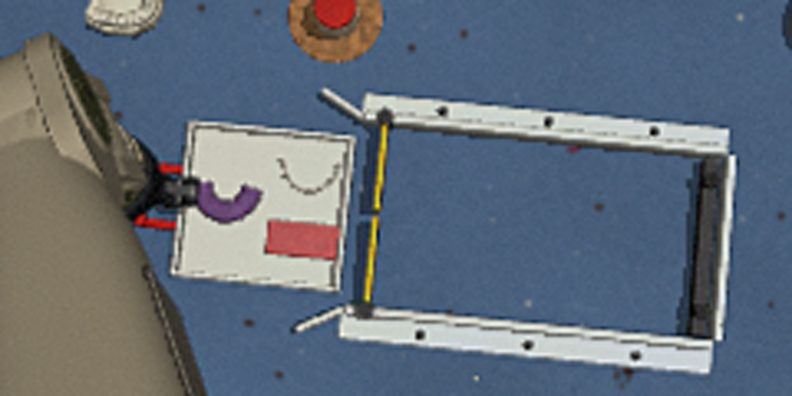

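The pan is centred at the gate: front corners (355,137) and (340,290), posts (385,118) and (364,311). Pushing on.

Request:
{"fn": "jog_arm", "kwargs": {
  "moves": [
    {"fingers": 1,"slide": [0,-8,0],"angular": [0,0,0]},
    {"fingers": 1,"slide": [0,-18,0],"angular": [0,0,0]},
    {"fingers": 1,"slide": [0,-28,0],"angular": [0,0,0]},
    {"fingers": 1,"slide": [0,-38,0],"angular": [0,0,0]},
    {"fingers": 1,"slide": [0,-48,0],"angular": [0,0,0]},
    {"fingers": 1,"slide": [0,-58,0],"angular": [0,0,0]},
    {"fingers": 1,"slide": [0,-68,0],"angular": [0,0,0]},
    {"fingers": 1,"slide": [0,-78,0],"angular": [0,0,0]},
    {"fingers": 1,"slide": [0,-88,0],"angular": [0,0,0]},
    {"fingers": 1,"slide": [0,-98,0],"angular": [0,0,0]}
  ]
}}

```text
clock: 35.7
tcp_pos: [0.4978, 0.2394, 0.0218]
orientation: [0.001, 0.038, 0.999, 0.001]
wrist_force: [0.1, 5.8, 5.1]
finger_gap: 0.0087
grip_force: 42.9
```

```bash
python3 - <<'E'
from h import *
s=get_state();print(s["finger_gap"],s["grip_force"],s["wrist_force"],s["tcp_pos"])
plan([.4885-.0785*.03,.1225-.9969*.03,.0215],85.5)
E
```

```text
0.008718806349719974 42.8627747297287 [0.14193804 5.8234324  5.07835422] [0.49777936 0.23944301 0.02175564]
slide [   0.3 -147.3    0. ] ang [0.08 0.09 0.09] j6 0.38
```

Request:
{"fn": "jog_arm", "kwargs": {
  "moves": [
    {"fingers": 1,"slide": [0,-8,0],"angular": [0,0,0]},
    {"fingers": 1,"slide": [0,-18,0],"angular": [0,0,0]},
    {"fingers": 1,"slide": [0,-28,0],"angular": [0,0,0]},
    {"fingers": 1,"slide": [0,-38,0],"angular": [0,0,0]},
    {"fingers": 1,"slide": [0,-48,0],"angular": [0,0,0]},
    {"fingers": 1,"slide": [0,-58,0],"angular": [0,0,0]},
    {"fingers": 1,"slide": [0,-68,0],"angular": [0,0,0]},
    {"fingers": 1,"slide": [0,-78,0],"angular": [0,0,0]},
    {"fingers": 1,"slide": [0,-88,0],"angular": [0,0,0]},
    {"fingers": 1,"slide": [0,-98,0],"angular": [0,0,0]}
  ]
}}

```text
clock: 36.53
tcp_pos: [0.4898, 0.1416, 0.0218]
orientation: [0.001, 0.038, 0.999, 0.001]
wrist_force: [0.4, 6.2, 6.5]
finger_gap: 0.0095
grip_force: 43.0
```

```bash
python3 - <<'E'
from h import *
s=get_state();print(s["finger_gap"],s["grip_force"],s["wrist_force"],s["tcp_pos"])
plan([.4885-.0785*.07,.1225-.9969*.07,.0215],85.5)
E
```

```text
0.009471962707339387 42.961573004722595 [0.44081364 6.23925512 6.48724075] [0.4898082  0.1415506  0.02175736]
slide [ -0.  -89.1   0.2] ang [0.06 0.06 0.09] j6 0.2
```

Request:
{"fn": "jog_arm", "kwargs": {
  "moves": [
    {"fingers": 1,"slide": [0,-8,0],"angular": [0,0,0]},
    {"fingers": 1,"slide": [0,-17,0],"angular": [0,0,0]},
    {"fingers": 1,"slide": [0,-26,0],"angular": [0,0,0]},
    {"fingers": 1,"slide": [0,-35,0],"angular": [0,0,0]},
    {"fingers": 1,"slide": [0,-44,0],"angular": [0,0,0]},
    {"fingers": 1,"slide": [0,-53,0],"angular": [0,0,0]},
    {"fingers": 1,"slide": [0,-62,0],"angular": [0,0,0]},
    {"fingers": 1,"slide": [0,-70,0],"angular": [0,0,0]},
    {"fingers": 1,"slide": [0,-78,0],"angular": [0,0,0]},
    {"fingers": 1,"slide": [0,-85,0],"angular": [0,0,0]}
  ]
}}

```text
clock: 37.37
tcp_pos: [0.4828, 0.0568, 0.0217]
orientation: [0.0, 0.039, 0.999, 0.0]
wrist_force: [0.2, 5.3, 6.8]
finger_gap: 0.0089
grip_force: 43.0
```

Request:
{"fn": "jog_arm", "kwargs": {
  "moves": [
    {"fingers": 1,"slide": [0,-2,0],"angular": [0,0,0]},
    {"fingers": 1,"slide": [0,-4,0],"angular": [0,0,0]},
    {"fingers": 1,"slide": [0,-6,0],"angular": [0,0,0]},
    {"fingers": 1,"slide": [0,-8,0],"angular": [0,0,0]},
    {"fingers": 1,"slide": [0,-10,0],"angular": [0,0,0]},
    {"fingers": 1,"slide": [0,-12,0],"angular": [0,0,0]},
    {"fingers": 1,"slide": [0,-14,0],"angular": [0,0,0]},
    {"fingers": 1,"slide": [0,-16,0],"angular": [0,0,0]}
  ]
}}

```text
clock: 38.03
tcp_pos: [0.4815, 0.0412, 0.0217]
orientation: [0.0, 0.039, 0.999, 0.0]
wrist_force: [0.7, 6.5, 7.3]
finger_gap: 0.0091
grip_force: 43.1
```

Request:
{"fn": "jog_arm", "kwargs": {
  "moves": [
    {"fingers": 1,"slide": [0,-2,0],"angular": [0,0,0]},
    {"fingers": 1,"slide": [0,-4,0],"angular": [0,0,0]},
    {"fingers": 1,"slide": [0,-6,0],"angular": [0,0,0]},
    {"fingers": 1,"slide": [0,-8,0],"angular": [0,0,0]},
    {"fingers": 1,"slide": [0,-10,0],"angular": [0,0,0]}
  ]
}}

```text
clock: 38.45
tcp_pos: [0.4807, 0.0313, 0.0217]
orientation: [0.0, 0.039, 0.999, 0.0]
wrist_force: [1.0, 5.9, 6.8]
finger_gap: 0.009
grip_force: 43.1
```

Request:
{"fn": "jog_arm", "kwargs": {
  "moves": [
    {"fingers": 1,"slide": [0,-2,0],"angular": [0,0,0]},
    {"fingers": 1,"slide": [0,-4,0],"angular": [0,0,0]},
    {"fingers": 1,"slide": [0,-6,0],"angular": [0,0,0]},
    {"fingers": 1,"slide": [0,-8,0],"angular": [0,0,0]}
  ]
}}

```text
clock: 38.78
tcp_pos: [0.48, 0.0234, 0.0217]
orientation: [0.0, 0.038, 0.999, 0.0]
wrist_force: [0.3, 6.7, 8.4]
finger_gap: 0.0093
grip_force: 43.1
```

```bash
python3 - <<'E'
from h import *
s=get_state();print(s["wrist_force"],s["tcp_pos"])
p=read_camera("top"); c=p["color"][150:270,200:380]; save(p,"t11",cv2.resize(c,None,fx=4,fy=4,interpolation=cv2.INTER_CUBIC))
E
```

```text
[0.29629046 6.68359912 8.44102563] [0.47997283 0.0233544  0.02168946]
```

View pics/t11.png

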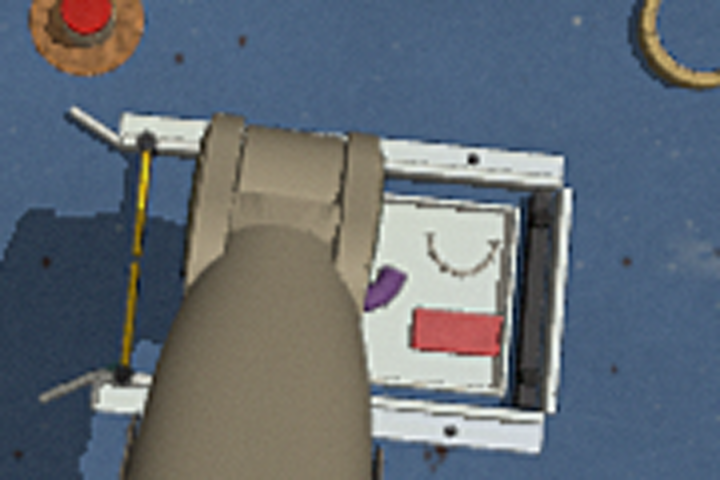

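The flaps have already sprung shut behind the hand, and about 10 mm remains to the stop bar.

Request:
{"fn": "jog_arm", "kwargs": {
  "moves": [
    {"fingers": 1,"slide": [0,-1.5,0],"angular": [0,0,0]},
    {"fingers": 1,"slide": [0,-3,0],"angular": [0,0,0]},
    {"fingers": 1,"slide": [0,-4.5,0],"angular": [0,0,0]},
    {"fingers": 1,"slide": [0,-6,0],"angular": [0,0,0]}
  ]
}}

```text
clock: 39.17
tcp_pos: [0.4795, 0.0174, 0.0217]
orientation: [0.0, 0.039, 0.999, 0.0]
wrist_force: [1.3, 6.2, 6.8]
finger_gap: 0.0091
grip_force: 43.1
```

Request:
{"fn": "jog_arm", "kwargs": {
  "moves": [
    {"fingers": 1,"slide": [0,-1,0],"angular": [0,0,0]},
    {"fingers": 1,"slide": [0,-2,0],"angular": [0,0,0]},
    {"fingers": 1,"slide": [0,-2,0],"angular": [0,0,0]}
  ]
}}

```text
clock: 39.42
tcp_pos: [0.4794, 0.0152, 0.0217]
orientation: [0.0, 0.039, 0.999, 0.0]
wrist_force: [0.8, 5.8, 8.0]
finger_gap: 0.0093
grip_force: 43.1
```

Request:
{"fn": "jog_arm", "kwargs": {
  "moves": [
    {"fingers": 1,"slide": [0,-1,0],"angular": [0,0,0]},
    {"fingers": 1,"slide": [0,-2,0],"angular": [0,0,0]},
    {"fingers": 1,"slide": [0,-2,0],"angular": [0,0,0]}
  ]
}}

```text
clock: 39.67
tcp_pos: [0.4793, 0.0143, 0.0217]
orientation: [0.0, 0.038, 0.999, 0.002]
wrist_force: [1.0, 10.0, 7.2]
finger_gap: 0.0091
grip_force: 43.1
```

Request:
{"fn": "jog_arm", "kwargs": {
  "moves": [
    {"fingers": 1,"slide": [0,-1,0],"angular": [0,0,0]},
    {"fingers": 1,"slide": [0,-2,0],"angular": [0,0,0]},
    {"fingers": 1,"slide": [0,-2,0],"angular": [0,0,0]}
  ]
}}

```text
clock: 39.92
tcp_pos: [0.4792, 0.0142, 0.0217]
orientation: [0.0, 0.038, 0.999, 0.004]
wrist_force: [2.6, 16.6, 7.5]
finger_gap: 0.0094
grip_force: 43.1
```

Stop bar felt: y stalls at 0.0142 and the force has risen to 16.6 N. Letting go and rising.

Request:
{"fn": "jog_arm", "kwargs": {
  "moves": [
    {"fingers": 0.8,"slide": [0,0,0],"angular": [0,0,0]},
    {"fingers": 0.72,"slide": [0,1,0],"angular": [0,0,0]},
    {"fingers": 0.72,"slide": [0,2.5,0],"angular": [0,0,0]},
    {"fingers": 0.72,"slide": [0,2.5,0],"angular": [0,0,0]},
    {"fingers": 0.72,"slide": [0,2.5,-8],"angular": [0,0,0]},
    {"fingers": 0.72,"slide": [0,2.5,-20],"angular": [0,0,0]},
    {"fingers": 0.72,"slide": [0,2.5,-45],"angular": [0,0,0]},
    {"fingers": 0.72,"slide": [0,2.5,-80],"angular": [0,0,0]},
    {"fingers": 0.72,"slide": [0,2.5,-120],"angular": [0,0,0]},
    {"fingers": 0.72,"slide": [0,2.5,-160],"angular": [0,0,0]}
  ]
}}

```text
clock: 40.75
tcp_pos: [0.4786, 0.0131, 0.183]
orientation: [-0.001, 0.039, 0.999, -0.001]
wrist_force: [0.4, 0.6, -0.2]
finger_gap: 0.0241
grip_force: 0.0
```

Request:
{"fn": "jog_arm", "kwargs": {
  "moves": [
    {"fingers": 0.72,"slide": [0,20,-20],"angular": [0,0,0]},
    {"fingers": 0.72,"slide": [0,55,-40],"angular": [0,0,0]},
    {"fingers": 0.72,"slide": [0,90,-60],"angular": [0,0,0]},
    {"fingers": 0.72,"slide": [0,125,-60],"angular": [0,0,0]},
    {"fingers": 0.72,"slide": [0,160,-60],"angular": [0,0,0]},
    {"fingers": 0.72,"slide": [0,195,-60],"angular": [0,0,0]},
    {"fingers": 0.72,"slide": [0,230,-60],"angular": [0,0,0]},
    {"fingers": 0.72,"slide": [0,265,-60],"angular": [0,0,0]},
    {"fingers": 0.72,"slide": [0,300,-60],"angular": [0,0,0]},
    {"fingers": 0.72,"slide": [0,300,-60],"angular": [0,0,0]}
  ]
}}

```text
clock: 41.58
tcp_pos: [0.5028, 0.3174, 0.2407]
orientation: [0.0, 0.036, 0.999, 0.0]
wrist_force: [-0.9, -1.1, -0.1]
finger_gap: 0.0241
grip_force: 0.0
```

```bash
python3 - <<'E'
from h import *
p=read_camera("top"); c=p["color"][130:270,180:400]; save(p,"t12",cv2.resize(c,None,fx=3.6,fy=3.6,interpolation=cv2.INTER_CUBIC))
print(get_state()["wrist_force"])
E
```

```text
[-0.54072201 -0.28874008  0.12374021]
```

View pics/t12.png

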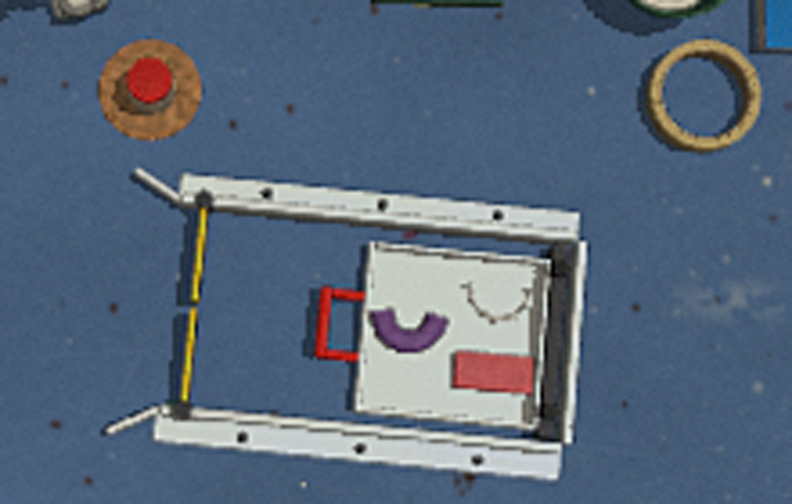

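The pan is home against the stop bar (545,345), the flaps are shut (195,300), the parts lie flat, the jar is on the mat (150,82) and the tape is untouched. Handing in.

```bash
python3 -c "
from workcell import *
print(hand_in())"
```

```text
the job is handed in; nothing more can be done
None
```

The job is done and handed in, at about 42 s on the robot clock: jar upright on the mat, the key, framework and one wax block (no second block was there) flat in the pan, low sweep made, pan home against the stop bar with the flaps shut, tape and plaster model untouched; the hand-in returned no verdict.

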